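# Shut down the slide shaker and hang the staining baskets to drain

### The job

Shut down the slide shaker: first bring the speed lever back to its green idle mark, then set both direction toggles to their upright centre off position. With the shaker off, hang every staining basket by its wire handle on a hook of the drain stand, one to a hook, and leave them hanging there steadily; do not disturb the specimen cup, dropper bottle and timer.

Things in the scene. Friction and masses are not known exactly. Their poses are not given: they have to be found in the camera images.
- speed_lever (a joint): Shaker speed lever: steel rod with a black ball on a white box of the control panel. rad: 0 = stop, leaning 0.6 towards the robot's side; grows as the ball swings away from the robot; 0.6 upright; 1.2 full speed. IDLE (green marks on the grey quadrants beside the rod) = 0.30. Stays where left (friction, about 1.5 N at the ball).
- speed_ball (a point): Centre of the lever's black ball, 28 mm across, 100 mm from the pivot; moves and turns with the lever.
- speed_pivot (a point): Lever's pivot, fixed to the white box (105 x 80 mm), 10 mm below its top. Axes: x = level, the way the lever swings for growing values (away from the robot); y = pivot axis; z up. At value q the ball's centre is 100 mm from here at angle q - 0.6 from upright towards x.
- toggle_a (a joint): Three-position direction toggle: red bat 12 mm thick, 61 mm long, on a white box. rad: +0.40 forward (leans away from robot), 0 = centre OFF (upright, at green marks), -0.40 reverse. Sprung detents hold it at these three, humps between at 0.2 (about 6.5 N at the tip); let go elsewhere, it snaps to the nearest. A hard push runs through centre. One toggle starts forward, the other in reverse.
- toggle_a_tip (a point): Point on the axis of the bat of toggle_a, 45 mm from its pivot, 16 mm short of its end: a place to hold it, 47 mm above the white box's top when upright. Moves and leans with the bat.
- toggle_a_pivot (a point): Pivot of toggle_a, fixed, 2 mm above its white box (105 x 80 x 60 mm; the three boxes stand 92 mm apart in a row along y). Axes: x = level, the way the bat swings for growing values (away from the robot); y = pivot axis; z up. At value q the tip point is 45 mm from here at angle q from upright towards x.
- toggle_b (a joint): Three-position direction toggle: red bat 12 mm thick, 61 mm long, on a white box. rad: +0.40 forward (leans away from robot), 0 = centre OFF (upright, at green marks), -0.40 reverse. Sprung detents hold it at these three, humps between at 0.2 (about 6.5 N at the tip); let go elsewhere, it snaps to the nearest. A hard push runs through centre. One toggle starts forward, the other in reverse.
- toggle_b_tip (a point): Point on the axis of the bat of toggle_b, 45 mm from its pivot, 16 mm short of its end: a place to hold it, 47 mm above the white box's top when upright. Moves and leans with the bat.
- toggle_b_pivot (a point): Pivot of toggle_b, fixed, 2 mm above its white box (105 x 80 x 60 mm; the three boxes stand 92 mm apart in a row along y). Axes: x = level, the way the bat swings for growing values (away from the robot); y = pivot axis; z up. At value q the tip point is 45 mm from here at angle q from upright towards x.
- basket_1_grip (a point): Slide basket with blue grip (may be absent): steel, 58 (x) x 84 (y) x 40 mm, 0.10 to 0.20 kg, on the shaker's black mat (24 mm up). On its handle's peak stands an upright plastic grip tab, 24 (x) by 10 mm (y), 99 to 139 mm above the underside. This point: on the tab, 124 mm above the underside; hold it across its 10 mm. Axes: the basket's, z up; a half turn is the same.
- basket_1_eye (a point): Underside of the peak of the rigid wire handle of basket_1, 29 mm below its grip point: this rests on the hook. The wire is 6 mm thick and lies in the basket's y-z plane; the opening below the peak is about 50 mm high, 60 mm wide.
- basket_2_grip (a point): Slide basket with green grip (may be absent): steel, 58 (x) x 84 (y) x 40 mm, 0.10 to 0.20 kg, on the shaker's black mat (24 mm up). On its handle's peak stands an upright plastic grip tab, 24 (x) by 10 mm (y), 99 to 139 mm above the underside. This point: on the tab, 124 mm above the underside; hold it across its 10 mm. Axes: the basket's, z up; a half turn is the same.
- basket_2_eye (a point): Underside of the peak of the rigid wire handle of basket_2, 29 mm below its grip point: this rests on the hook. The wire is 6 mm thick and lies in the basket's y-z plane; the opening below the peak is about 50 mm high, 60 mm wide.
- basket_3_grip (a point): Slide basket with orange grip (may be absent): steel, 58 (x) x 84 (y) x 40 mm, 0.10 to 0.20 kg, on the shaker's black mat (24 mm up). On its handle's peak stands an upright plastic grip tab, 24 (x) by 10 mm (y), 99 to 139 mm above the underside. This point: on the tab, 124 mm above the underside; hold it across its 10 mm. Axes: the basket's, z up; a half turn is the same.
- basket_3_eye (a point): Underside of the peak of the rigid wire handle of basket_3, 29 mm below its grip point: this rests on the hook. The wire is 6 mm thick and lies in the basket's y-z plane; the opening below the peak is about 50 mm high, 60 mm wide.
- basket_4_grip (a point): Slide basket with yellow grip (may be absent): steel, 58 (x) x 84 (y) x 40 mm, 0.10 to 0.20 kg, on the shaker's black mat (24 mm up). On its handle's peak stands an upright plastic grip tab, 24 (x) by 10 mm (y), 99 to 139 mm above the underside. This point: on the tab, 124 mm above the underside; hold it across its 10 mm. Axes: the basket's, z up; a half turn is the same.
- basket_4_eye (a point): Underside of the peak of the rigid wire handle of basket_4, 29 mm below its grip point: this rests on the hook. The wire is 6 mm thick and lies in the basket's y-z plane; the opening below the peak is about 50 mm high, 60 mm wide.
- hook_1 (a point): Seat of hook 1 of 4 on the fixed drain stand (125 mm apart along its y): top of the hook's dip, where the handle rests, 200 mm up. Stand's axes, z up: the 8 mm hook comes forward (-x, to the robot) from a cross bar 65 mm behind the seat (top 218 mm up; end posts 231) to an upturned blue tip 32 mm before the seat and 27 mm higher. Basket's y goes along this y, either way round.
- hook_2 (a point): Seat of hook 2 of 4 on the fixed drain stand (125 mm apart along its y): top of the hook's dip, where the handle rests, 200 mm up. Stand's axes, z up: the 8 mm hook comes forward (-x, to the robot) from a cross bar 65 mm behind the seat (top 218 mm up; end posts 231) to an upturned blue tip 32 mm before the seat and 27 mm higher. Basket's y goes along this y, either way round.
- hook_3 (a point): Seat of hook 3 of 4 on the fixed drain stand (125 mm apart along its y): top of the hook's dip, where the handle rests, 200 mm up. Stand's axes, z up: the 8 mm hook comes forward (-x, to the robot) from a cross bar 65 mm behind the seat (top 218 mm up; end posts 231) to an upturned blue tip 32 mm before the seat and 27 mm higher. Basket's y goes along this y, either way round.
- hook_4 (a point): Seat of hook 4 of 4 on the fixed drain stand (125 mm apart along its y): top of the hook's dip, where the handle rests, 200 mm up. Stand's axes, z up: the 8 mm hook comes forward (-x, to the robot) from a cross bar 65 mm behind the seat (top 218 mm up; end posts 231) to an upturned blue tip 32 mm before the seat and 27 mm higher. Basket's y goes along this y, either way round.
- specimen_cup: Bystander: specimen cup with red lid, 62 mm across, 73 mm high; origin under its centre.
- dropper_bottle: Bystander: white dropper bottle with blue cap, 35 mm across, 96 mm high; origin under its centre.
- bench_timer: Bystander: small white bench timer, 60 x 66 x 18 mm, lying flat; origin under its centre.

How it is judged (in metres and radians):
On the way, in this order (a step that is already met when the one before it is completed fails the run):
1. the speed lever is at the idle mark (0.22 to 0.38 rad) (value of joint speed_lever between 0.22 and 0.38 rad), for 0.3 s.
2. both direction toggles are at centre off, with the speed lever still at idle (all of step 1 and value of joint toggle_a between -0.06 and 0.06 rad and value of joint toggle_b between -0.06 and 0.06 rad), for 0.3 s.
3. every basket hangs by its handle on a hook ((distance between basket_1_eye and hook_1 below 0.02 m or distance between basket_1_eye and hook_2 below 0.02 m or distance between basket_1_eye and hook_3 below 0.02 m or distance between basket_1_eye and hook_4 below 0.02 m) and angle between each of basket_1_grip, basket_2_grip, basket_3_grip, basket_4_grip's own z axis and vertical below 0.2 rad and (distance between basket_2_eye and hook_1 below 0.02 m or distance between basket_2_eye and hook_2 below 0.02 m or distance between basket_2_eye and hook_3 below 0.02 m or distance between basket_2_eye and hook_4 below 0.02 m) and (distance between basket_3_eye and hook_1 below 0.02 m or distance between basket_3_eye and hook_2 below 0.02 m or distance between basket_3_eye and hook_3 below 0.02 m or distance between basket_3_eye and hook_4 below 0.02 m) and (distance between basket_4_eye and hook_1 below 0.02 m or distance between basket_4_eye and hook_2 below 0.02 m or distance between basket_4_eye and hook_3 below 0.02 m or distance between basket_4_eye and hook_4 below 0.02 m)), for 0.3 s.
At the end, for the whole second after the job is handed in: Speed lever between 0.22 and 0.38 rad; both toggles within 0.06 rad of upright; every basket present hangs with the peak of its handle within 20 mm of a hook's seat, upright within 0.2 rad (all of step 2 and all of step 3 and velocity of joint each of toggle_a, toggle_b, speed_lever below 0.05 rad/s); the robot touches nothing.
It fails at once if a basket is lifted off the shaker while a direction toggle is still switched on ((value of joint any of toggle_a, toggle_b above 0.2 rad or value of joint any of toggle_a, toggle_b below -0.2 rad) and height (world z) of any of basket_1_grip, basket_2_grip, basket_3_grip, basket_4_grip above 0.19 m).
It fails at once if a direction toggle is switched off while the speed lever still stands well above idle (value of joint speed_lever above 0.45 rad and (value of joint toggle_a between -0.06 and 0.06 rad or value of joint toggle_b between -0.06 and 0.06 rad)).
It fails at once if the specimen cup is pushed more than 4 cm from where it stood or knocked over (distance of specimen_cup from where it was at the start of the episode above 0.04 m or angle between specimen_cup's own z axis and vertical above 0.6 rad).
It fails at once if the dropper bottle is pushed more than 4 cm from where it stood or knocked over (distance of dropper_bottle from where it was at the start of the episode above 0.04 m or angle between dropper_bottle's own z axis and vertical above 0.6 rad).
It fails at once if the timer is pushed more than 4 cm from where it stood or knocked over (distance of bench_timer from where it was at the start of the episode above 0.04 m or angle between bench_timer's own z axis and vertical above 0.6 rad).
Of basket_1, basket_2, basket_3, basket_4 only 3 to 4 are there at a start; the rules pass over those that are not, and their reading is None.
At some moment in a run one of basket_1, basket_2, basket_3, basket_4 may be knocked a few centimetres aside while the robot is not near it.
Once in a run the grip may slacken for a moment while it holds something.
It also fails if it takes over 210 s, if anything falls off the work surface, if the arm or the gripper's body presses on something with over 40 N, if the wrist force passes 120 N, or if a joint passes its speed limit or range.

### The arm

A 6-joint arm with a two-finger parallel gripper is mounted at the origin on a cart in front of the work surface, level with it; the furniture and walls round the work are solid. World frame = base frame: x ahead of the robot, y to its left, z up, the work surface at z = 0. Lengths are in mm, angles in rad, forces in N, time in s.
With the tool pointing down it reaches from about 350 to 775 mm from the base axis. Payload 7.3 kg.
Tool frame: the origin (TCP) lies on the centre line of the jaws, within the pads' length; the fingertips stand 22 mm ahead of it and the grasp point (between the pads) lies 3 mm ahead of it; z points along the fingers, y is the direction in which the jaws open and shut (so a half turn about z gives the same grasp; the last joint's range is limited). The gripper opens to 92 mm and grips with 3 to 60 N. Pads are 19 mm wide; open, the fingers measure 130 mm over their backs; the gripper's body (75 mm by 190 mm) begins 47 mm behind the grasp point.
Start: joints at [-1.254, 0.342, 1.524, -0, 1.275, -0.146], TCP at [234.413, -469.78, 248.741] pointing down, gripper open.
Joint ranges: [-2.53, 2.53], [-0.77, 2.02], [0.04, 2.7], [-1, 4.14], [0.28, 2.66], [-3.11, 3.11]. Speed limits (rad/s): [2.57, 2.57, 3.14, 3.14, 3.14, 3.14].

### API

Orientations are given as [roll, pitch, yaw] about the fixed x, y, z axes, in that order (R = Rz(yaw) Ry(pitch) Rx(roll)).
In Python, from plant import get_obs, capture, close_job gives the robot as it stands.
- The arm moves only by the tool carry_out, never from a script. Its arguments are lists of equal length, an entry for each row: "xyz": the shift along the tool's x, y, z scaled (see below), a list of three; "dr": the turn, a rotation vector about the tool's x, y, z scaled (see below), a list of three. A call has 1 to 8 rows; each row shifts and turns the commanded pose from where the row before left it, along the tool's axes as they then stand; what a row does not reach is not made up. The controller multiplies each number of a shift by 0.06 m and each number of a turn by 8 degrees. A row lasts 1/8 s, in which the tool goes at most 62.5 mm and 10.7 degrees, less where a joint would pass 70% of its speed; a pose out of reach is approached as far as the arm can. A call with a number of a shift or a turn outside -1 to 1 is refused whole. A call with a gripper value outside its range is refused whole. "gripper" is the gripper's target within -1 to 1 (fully open at 1, half-way at 0, shut at -1), set as the call begins (left out, the last holds). The fingers move at their own pace and stop on an object; the grip force is fixed at half the most. Time passes only in rows, so rows that do not move let the fingers close. It gives the time, the measured TCP pose, the force and the opening at its end, in the units of the state.
- get_obs(): the state, without advancing time (a new reading comes with each control period).
- capture(name): name is "side" or "top" or "wrist"; returns a dict with "image" (400x640x3 uint8, blue, green, red), "fx", "fy", "cx", "cy" (pixels), "D" ([k1, k2, p1, p2, k3] as OpenCV has them; the pictures are not rectified), "pose" (4x4, takes a point from camera to world coordinates). Camera axes: x right, y up, looking along -z (the intrinsics and any distortion apply to the point x, -y, -z); pixel columns grow to the right and rows downward; lengths in mm; the calibration is good to about 2 mm. A picture is of the moment at which its call begins. There is no depth.
- close_job(): hands the job in, once; it reports no verdict.
The state is a dict: "time": time; "joint_positions": joint angles; "dq": joint speeds; "tau": joint torques, N m; "tool_pos": TCP position; "tcp_rot": TCP orientation; "contact_force": force on the tool from outside, world axes, zero at the start; "moment": the same for the moment, N m; "grip_width": finger opening in mm.
Only numpy, scipy, OpenCV 4.12 (cv2) and the standard library are available. Lean on these libraries where they do the work, as an engineer would, in place of code of your own. Each camera call takes 0.05 s, during which the arm holds its last target.

## Working session

There is one attempt and no reset: what is moved stays moved. The work goes in short steps, Python scripts to look and compute and a tool call to move; the robot and the scene stay as the last step left them, time stands still between calls to the robot, and variables do not carry over. Pictures are saved under pics/ and viewed, and the job is handed in when it is done.

Besides the shell and the picture viewer there is one more tool, called after "Call:" by a JSON object that holds its "fn" and its "kwargs". carry_out: Moves the arm, as the interface text tells. Shifts and turns lie within -1 to 1; 1 stands for 0.06 m of shift or 8 degrees of turn. Its arguments: {"type":"object","properties":{"xyz":{"type":"array"},"dr":{"type":"array"},"gripper":{"type":"number"}},"required":["xyz","dr"]}

```bash
ls; mkdir -p pics; python3 - <<'E'
from plant import get_obs,capture
import cv2,numpy as np
print(get_obs())
for n in ["side","top","wrist"]:
    c=capture(n); cv2.imwrite(f"pics/{n}0.png",c["image"])
    print(n,c["fx"],c["fy"],c["cx"],c["cy"],c["D"]);print(np.round(c["pose"],3))
E
```

```text
pics
{'time': 0.0, 'joint_positions': array([-1.25399532e+00,  3.42719311e-01,  1.52500473e+00, -4.27865510e-06,
        1.27540515e+00, -1.46017243e-01]), 'dq': array([ 3.95699890e-05,  1.46187564e-03,  2.93965213e-03, -4.64787001e-04,
        2.58547223e-05, -5.95066593e-04]), 'tau': array([ 1.97278525e-03, -4.31242919e+01, -2.44212663e+01,  7.19079142e-02,
        5.60267537e-02, -1.26455443e-04]), 'tool_pos': array([ 234.29163865, -469.40754774,  248.05100188]), 'tcp_rot': array([-3.14007188e+00, -2.19515732e-04,  4.62819330e-01]), 'contact_force': array([0.81644435, 0.60852008, 0.07334119]), 'moment': array([-0.0343876 , -0.02403798,  0.01576207]), 'grip_width': 91.93330402982575}
side 473.2993552607918 473.2993552607918 320.5008149044499 200.17356895513234 [0.02011589 0.         0.         0.         0.        ]
[[-8.78000e-01  1.88000e-01 -4.41000e-01 -8.27800e+00]
 [-4.79000e-01 -3.77000e-01  7.93000e-01  9.86185e+02]
 [-1.70000e-02  9.07000e-01  4.21000e-01  6.85649e+02]
 [ 0.00000e+00  0.00000e+00  0.00000e+00  1.00000e+00]]
top 469.1542438439282 469.1542438439282 318.7347254127686 202.7374238190222 [-0.12378679  0.          0.          0.          0.        ]
[[ 1.200000e-02  9.940000e-01 -1.050000e-01  4.150950e+02]
 [-1.000000e+00  1.000000e-02 -1.900000e-02 -4.016800e+01]
 [-1.800000e-02  1.050000e-01  9.940000e-01  1.716113e+03]
 [ 0.000000e+00  0.000000e+00  0.000000e+00  1.000000e+00]]
wrist 336.46366293679074 336.46366293679074 320.7255571429573 193.80502170038588 [0.00034407 0.         0.         0.         0.        ]
[[ 4.48000e-01  8.60000e-01  2.44000e-01  3.00010e+02]
 [-8.94000e-01  4.31000e-01  1.22000e-01 -4.37111e+02]
 [-0.00000e+00 -2.73000e-01  9.62000e-01  3.84128e+02]
 [ 0.00000e+00  0.00000e+00  0.00000e+00  1.00000e+00]]
```

View pics/side0.png

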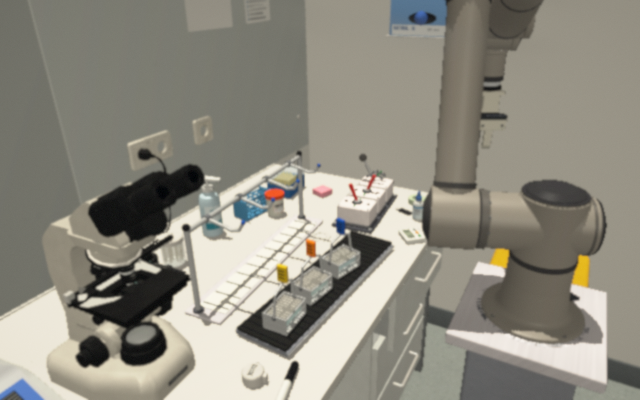

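View pics/top0.png

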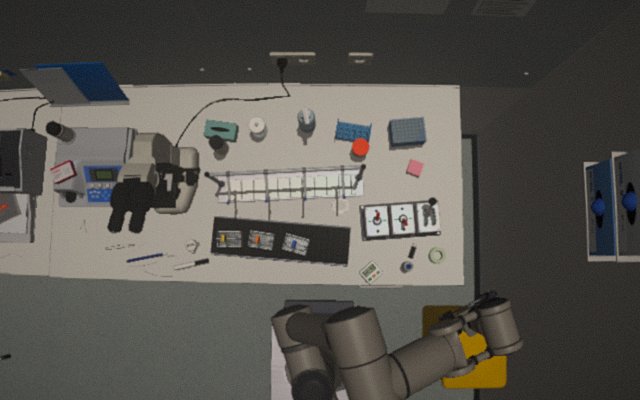

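View pics/wrist0.png

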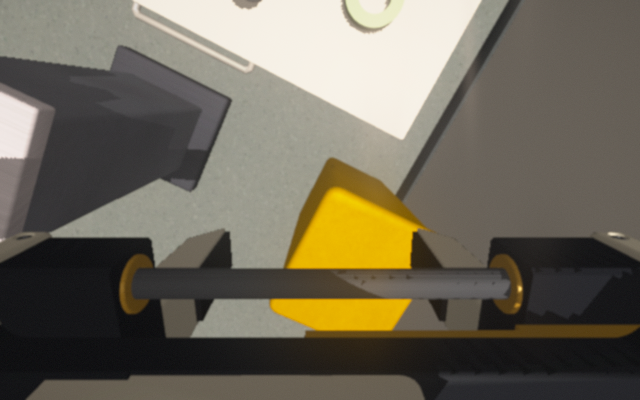

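```bash
cat > h.py <<'E'
from plant import get_obs,capture
import cv2,numpy as np
from scipy.spatial.transform import Rotation as R
def ray(c,u,v):
    K=np.array([[c["fx"],0,c["cx"]],[0,c["fy"],c["cy"]],[0,0,1.]])
    p=cv2.undistortPoints(np.array([[[u,v]]],float),K,np.array(c["D"],float))[0,0]
    d=c["pose"][:3,:3]@np.array([p[0],-p[1],-1.]); return c["pose"][:3,3].copy(),d/np.linalg.norm(d)
def onz(c,u,v,z):
    o,d=ray(c,u,v); return o+d*(z-o[2])/d[2]
def onplane(c,u,v,p,n):
    o,d=ray(c,u,v); p=np.array(p,float);n=np.array(n,float); return o+d*((p-o)@n)/(d@n)
def tri(*rs):
    A=np.zeros((3,3));b=np.zeros(3)
    for o,d in rs:
        M=np.eye(3)-np.outer(d,d);A+=M;b+=M@o
    x=np.linalg.solve(A,b); return x,[round(float(np.linalg.norm((np.eye(3)-np.outer(d,d))@(x-o))),1) for o,d in rs]
def proj(c,P):
    P=np.array(P,float).reshape(-1,3); q=(P-c["pose"][:3,3])@c["pose"][:3,:3]; q=q*[1,-1,-1]
    K=np.array([[c["fx"],0,c["cx"]],[0,c["fy"],c["cy"]],[0,0,1.]])
    return cv2.projectPoints(q,np.zeros(3),np.zeros(3),K,np.array(c["D"],float))[0][:,0]
def blobs(img,lo,hi,amin=8):
    hsv=cv2.cvtColor(img,cv2.COLOR_BGR2HSV); m=cv2.inRange(hsv,np.array(lo),np.array(hi))
    n,l,s,ce=cv2.connectedComponentsWithStats(m); return [(np.round(ce[i],1).tolist(),s[i].tolist()) for i in range(1,n) if s[i,4]>=amin]
def crop(img,x0,y0,x1,y1,k,fn):
    cv2.imwrite(fn,cv2.resize(img[y0:y1,x0:x1],None,fx=k,fy=k,interpolation=cv2.INTER_CUBIC))
def step(goal_pos,goal_R=None):
    """remaining shift in tool axes/0.06, turn in 8deg units"""
    o=get_obs(); Rt=R.from_euler('xyz',o['tcp_rot'])
    s=Rt.inv().apply(np.array(goal_pos)-o['tool_pos'])/60
    t=None if goal_R is None else np.degrees((Rt.inv()*goal_R).as_rotvec())/8
    return s,t
E
python3 - <<'E'
from h import *
t=cv2.imread('pics/top0.png');s=cv2.imread('pics/side0.png')
crop(t,200,150,460,290,3,'pics/t1.png'); crop(s,170,140,440,350,2.9,'pics/s1.png')
E
```

```text
(no output)
```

View pics/t1.png

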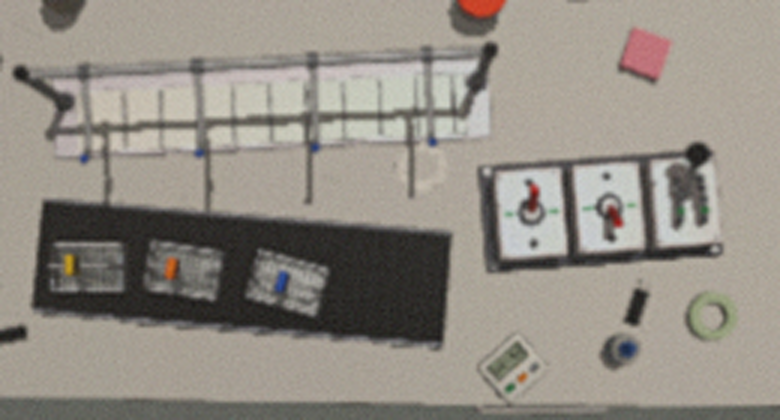

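View pics/s1.png

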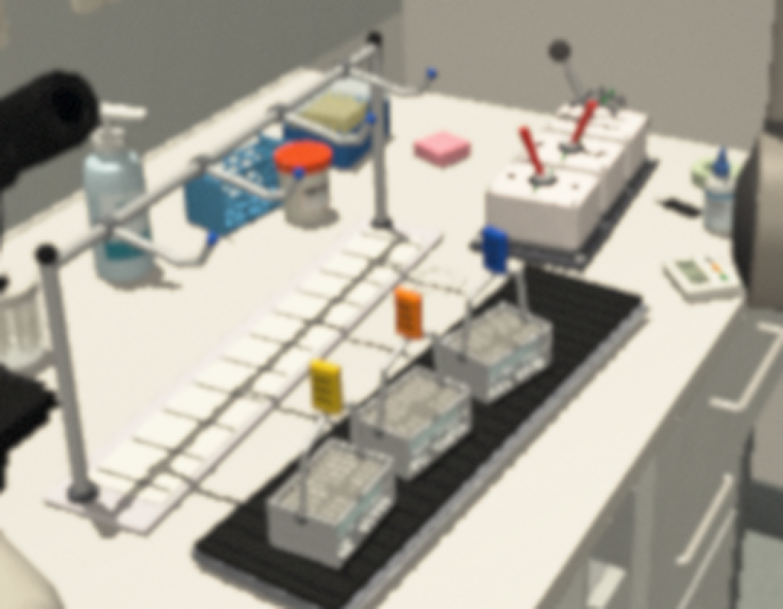

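```bash
python3 - <<'E'
from h import *
t=capture('top');s=capture('side')
T=lambda u,v:ray(t,200+(u+.5)/3-.5,150+(v+.5)/3-.5)
S=lambda u,v:ray(s,170+(u+.5)/2.9-.5,140+(v+.5)/2.9-.5)
for n,a,b in [('yel',(69,264),(326,387)),('or',(172,268),(408,313)),('blu',(281,281),(495,250)),
 ('tip L',(84,158),(212,239)),('tip2',(199,152),(299,173)),('tip3',(314,147),(371,118)),('tip4',(432,141),(431,74)),
 ('ball',(697,154),(559,49)),('togA end',(534,186),(526,133)),('togB end',(612,222),(591,106)),
 ('postL',(21,73),(45,252)),('postR',(490,48),(374,42))]:
    x,e=tri(T(*a),S(*b)); print(n,np.round(x),e)
P=lambda u,v,z:onz(t,200+(u+.5)/3-.5,150+(v+.5)/3-.5,z)
for n,p in [('boxA',[(496,166),(566,163),(570,254),(500,259)]),('boxB',[(572,162),(641,160),(648,249),(576,254)]),('boxL',[(650,158),(712,155),(720,243),(656,247)])]:
    q=np.array([P(*x,62) for x in p]);print(n,np.round(q[:,:2]).tolist(),q.mean(0).round())
print('mat',[P(*x,24).round().tolist() for x in [(43,201),(450,234),(440,346),(35,308)]])
print('timer',P(513,368,18).round(),'drop',P(625,348,90).round(),'cup',P(481,3,73).round())
E
```

```text
yel [459. 312. 145.] [0.2, 0.2]
or [457. 196. 144.] [1.5, 1.5]
blu [444.  73. 144.] [1.0, 1.0]
tip L [572. 283. 222.] [1.1, 1.1]
tip2 [579. 158. 222.] [0.7, 0.7]
tip3 [586.  35. 223.] [0.7, 0.7]
tip4 [594. -91. 221.] [1.2, 1.2]
ball [ 592. -391.  150.] [2.0, 2.0]
togA end [ 553. -212.  121.] [1.8, 1.8]
togB end [ 514. -299.  126.] [0.3, 0.3]
postL [664. 356. 223.] [2.0, 2.0]
postR [ 696. -154.  218.] [0.8, 0.8]
boxA [[583.0, -173.0], [587.0, -256.0], [480.0, -260.0], [473.0, -178.0]] [ 531. -217.   62.]
boxB [[588.0, -263.0], [592.0, -345.0], [486.0, -352.0], [480.0, -267.0]] [ 537. -307.   62.]
boxL [[594.0, -356.0], [598.0, -430.0], [494.0, -438.0], [489.0, -362.0]] [ 544. -396.   62.]
mat [[538.0, 374.0, 24.0], [504.0, -121.0, 24.0], [370.0, -110.0, 24.0], [408.0, 380.0, 24.0]]
timer [ 344. -198.   18.] drop [ 371. -320.   90.] cup [ 776. -154.   73.]
```

Call:
{"fn": "carry_out", "kwargs": {"xyz": [[0,0,0],[0,0,0],[0,0,0],[0.69,-0.52,-0.05],[0.69,-0.52,-0.05],[0.69,-0.52,-0.05],[0.69,-0.52,-0.05],[0.69,-0.52,-0.05]], "dr": [[0,0,0.94],[0,0,0.94],[0,0,0.94],[0,0,0],[0,0,0],[0,0,0],[0,0,0],[0,0,0]], "gripper": 1}}

```text
time: 1.25
tool_pos: [431.3, -298.6, 263.8]
tcp_rot: [3.141, -0.0, 0.069]
contact_force: [1.2, -1.3, -1.1]
grip_width: 91.5
```

```bash
python3 - <<'E'
from h import *
c=capture('wrist');cv2.imwrite('pics/w1.png',c['image']);o=get_obs();print(o['tool_pos'],o['tcp_rot'],c['pose'][:3,3])
E
```

```text
[ 435.11570444 -294.65066498  264.26159952] [-3.13980443 -0.00354916  0.072299  ] [ 504.45192126 -293.86562199  399.83150752]
```

View pics/w1.png

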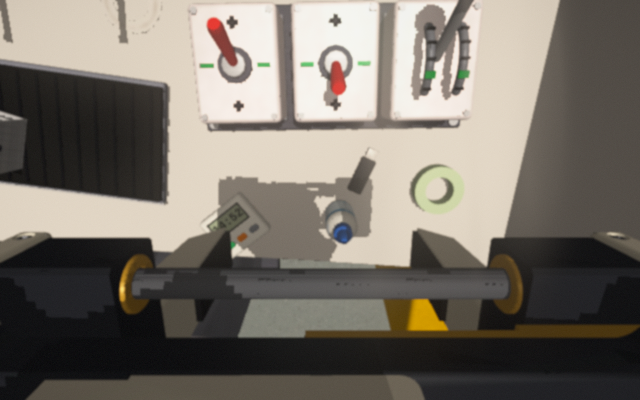

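```bash
python3 - <<'E'
from h import *
c=capture('wrist')
crop(c['image'],180,0,490,135,2.5,'pics/w1c.png')
for z in (58,62,66,70):
    q=[onz(c,*p,z) for p in [(206,65),(264,65),(307,64),(363,64),(191,10),(274,4),(284,121),(201,124)]]
    print(z,[x[:2].round(1).tolist() for x in q], [np.linalg.norm(q[a]-q[b]).round(1) for a,b in[(4,5),(5,6),(6,7),(7,4)]])
for p in [(206,65),(264,65),(307,64),(363,64)]: pass
E
```

```text
58 [[531.6, -178.0], [535.7, -233.2], [539.6, -274.1], [543.6, -327.4], [578.0, -165.1], [588.6, -240.8], [484.8, -254.6], [475.7, -172.0]] [np.float64(76.5), np.float64(104.8), np.float64(83.1), np.float64(102.6)]
62 [[531.3, -179.3], [535.3, -233.9], [539.2, -274.3], [543.1, -327.0], [577.2, -166.5], [587.7, -241.4], [485.0, -255.0], [476.0, -173.4]] [np.float64(75.6), np.float64(103.5), np.float64(82.1), np.float64(101.4)]
66 [[531.0, -180.6], [535.0, -234.6], [538.9, -274.5], [542.7, -326.5], [576.4, -168.0], [586.7, -242.0], [485.3, -255.4], [476.4, -174.8]] [np.float64(74.7), np.float64(102.3), np.float64(81.1), np.float64(100.2)]
70 [[530.7, -181.9], [534.7, -235.2], [538.5, -274.7], [542.3, -326.1], [575.6, -169.5], [585.8, -242.5], [485.6, -255.9], [476.8, -176.2]] [np.float64(73.8), np.float64(101.1), np.float64(80.2), np.float64(99.0)]
```

View pics/w1c.png

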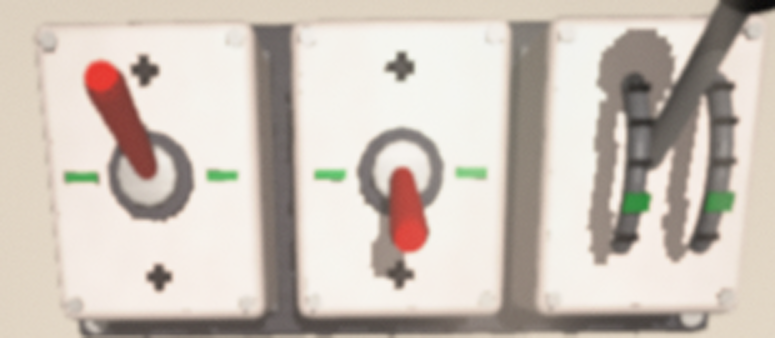

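Call:
{"fn": "carry_out", "kwargs": {"xyz": [[0.62,0.45,0.14],[0.62,0.45,0.14],[0.62,0.45,0.14],[0.62,0.45,0.14],[0,0,0],[0,0,0]], "dr": [[0,0,0],[0,0,0],[0,0,0],[0,0,0],[0,0,0],[0,0,0]], "gripper": 1}}

```text
time: 2.1
tool_pos: [585.3, -397.6, 229.6]
tcp_rot: [-3.141, 0.001, 0.069]
contact_force: [0.8, 0.4, 0.3]
grip_width: 91.8
```

```bash
python3 - <<'E'
from h import *
c=capture('wrist');cv2.imwrite('pics/w2.png',c['image']);o=get_obs();print(o['tool_pos'],o['tcp_rot'],c['pose'][:3,3])
s=capture('side');crop(s['image'],330,110,460,240,5,'pics/s2.png')
print(proj(c,[592,-391,150]))
E
```

```text
[ 585.22471315 -397.40289831  230.5989009 ] [3.14148977e+00 1.94709404e-04 6.86687419e-02] [ 658.65941014 -392.94071548  365.51216232]
[[310.79672344 201.03544286]]
```

View pics/w2.png

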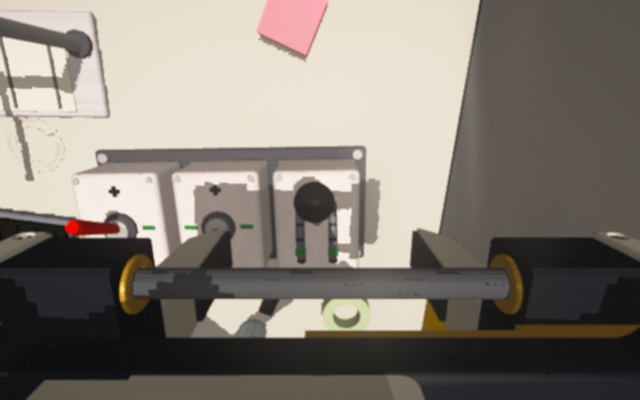

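View pics/s2.png

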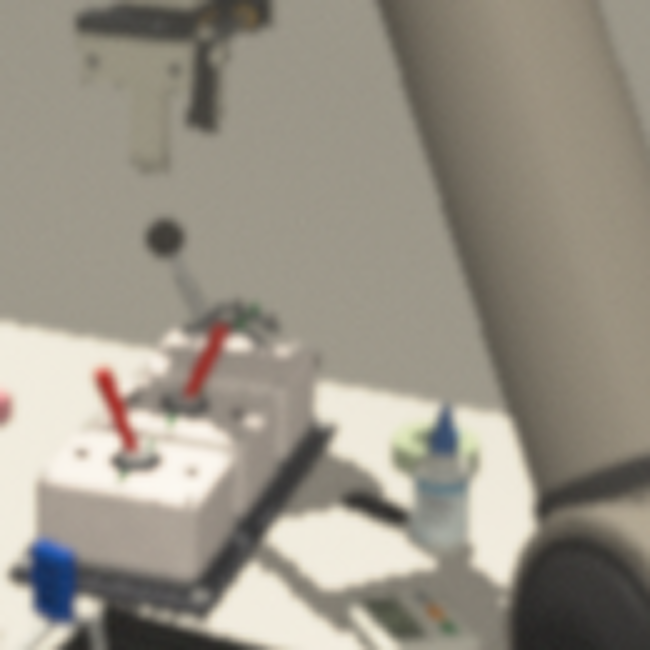

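Call:
{"fn": "carry_out", "kwargs": {"xyz": [[0.06,-0.03,0.43],[0.06,-0.03,0.43],[0,0,0.43],[0,0,0],[0,0,0]], "dr": [[0,0,0],[0,0,0],[0,0,0],[0,0,0],[0,0,0]], "gripper": 1}}

```text
time: 2.82
tool_pos: [593.2, -393.7, 155.0]
tcp_rot: [3.14, -0.002, 0.069]
contact_force: [-0.4, -0.6, 0.6]
grip_width: 91.6
```

Call:
{"fn": "carry_out", "kwargs": {"xyz": [[0,0,0],[0,0,0],[0,0,0],[0,0,0],[0,0,0],[0,0,0],[0,0,0],[0,0,0]], "dr": [[0,0,0],[0,0,0],[0,0,0],[0,0,0],[0,0,0],[0,0,0],[0,0,0],[0,0,0]], "gripper": -1}}

```text
time: 3.82
tool_pos: [593.0, -392.4, 152.6]
tcp_rot: [-3.14, 0.0, 0.069]
contact_force: [0.2, 3.2, 1.0]
grip_width: 26.7
```

Call:
{"fn": "carry_out", "kwargs": {"xyz": [[-0.195,0,-0.08],[-0.2,0,-0.06],[-0.21,0,-0.03],[-0.21,0,0],[-0.21,0,0.02],[-0.2,0,0.05],[0,0,0],[0,0,0]], "dr": [[0,0,0],[0,0,0],[0,0,0],[0,0,0],[0,0,0],[0,0,0],[0,0,0],[0,0,0]]}}

```text
time: 4.82
tool_pos: [518.2, -398.7, 160.2]
tcp_rot: [3.141, 0.001, 0.068]
contact_force: [-2.6, 5.4, 8.9]
grip_width: 26.3
```

```bash
python3 - <<'E'
from h import *
o=get_obs();print(o['tool_pos'],o['contact_force'])
c=capture('wrist');crop(c['image'],160,80,480,320,2.5,'pics/w3.png')
s=capture('side');crop(s['image'],330,110,460,240,5,'pics/s3.png')
E
```

```text
[ 518.15732459 -398.666324    160.22738185] [-2.6329373   5.40341561  8.94282838]
```

View pics/w3.png

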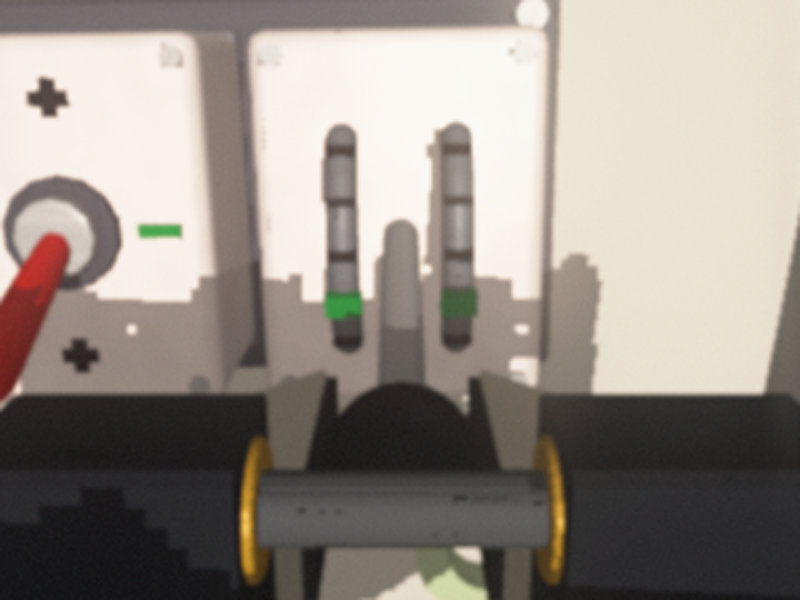

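View pics/s3.png

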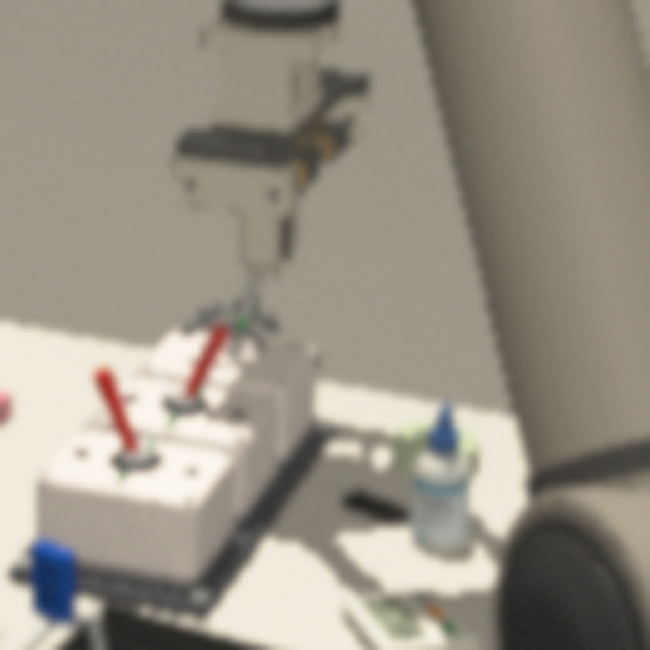

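Call:
{"fn": "carry_out", "kwargs": {"xyz": [[0,0,0],[0,0,0],[0,0,0],[0,0,0],[0,0,-0.4],[0,0,-0.8],[-0.5,0,-0.8],[-0.7,0,0]], "dr": [[0,0,0],[0,0,0],[0,0,0],[0,0,0],[0,0,0],[0,0,0],[0,0,0],[0,0,0]], "gripper": 1}}

```text
time: 5.92
tool_pos: [448.7, -404.5, 283.0]
tcp_rot: [3.134, -0.005, 0.071]
contact_force: [-0.4, -0.9, -0.6]
grip_width: 91.5
```

```bash
python3 - <<'E'
from h import *
o=get_obs();print(o['tool_pos'],o['contact_force'])
c=capture('wrist');crop(c['image'],160,0,480,240,2.5,'pics/w4.png')
s=capture('side');crop(s['image'],330,110,460,240,5,'pics/s4.png')
t=capture('top');crop(t['image'],350,180,450,255,7,'pics/t4.png')
E
```

```text
[ 448.7395242  -404.45144281  282.95176961] [-0.39348911 -0.87001489 -0.57937761]
```

View pics/w4.png

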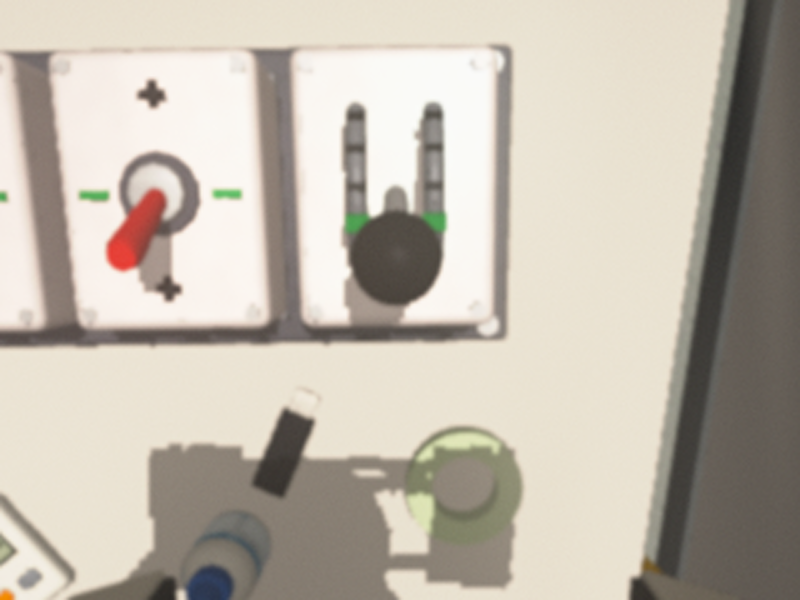

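View pics/s4.png

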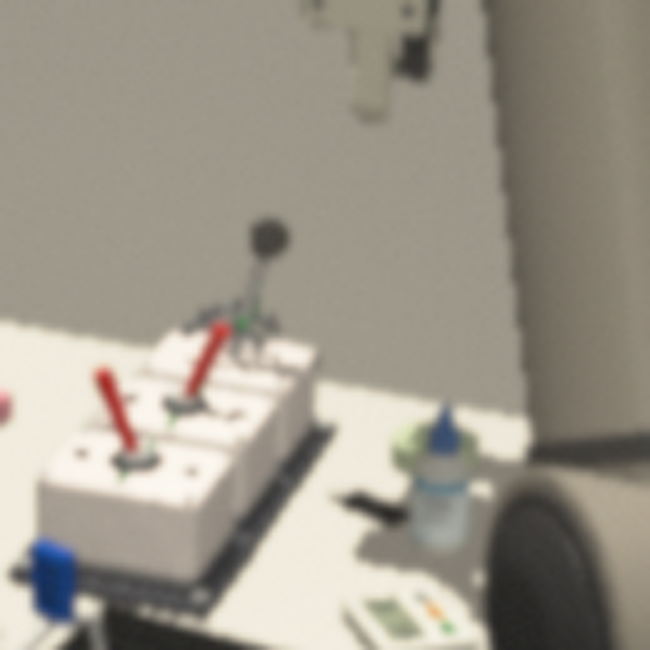

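```bash
python3 - <<'E'
from h import *
s=capture('side');c=capture('wrist')
x,e=tri(ray(s,330+270.5/5-.5,110+238.5/5-.5),ray(c,160+396.5/2.5-.5,257.5/2.5-.5));print(x,e)
# green marks on quadrants & toggle greens
for z in (70,76,82): print(z,[onz(c,160+u/2.5,v/2.5,z).round(1).tolist() for u,v in [(357,222),(433,222),(357,188),(433,187),(356,112),(433,112)]])
for z in (60,62): print(z,[onz(c,160+u/2.5,v/2.5,z).round(1).tolist() for u,v in [(94,195),(227,194),(296,48),(497,48),(507,325),(302,326)]])
E
```

```text
[ 519.10963513 -396.81533579  157.28240998] [1.4, 1.4]
70 [[528.7, -381.0, 70.0], [530.8, -410.7, 70.0], [541.3, -380.3, 70.0], [543.7, -409.7, 70.0], [568.4, -378.4, 70.0], [570.4, -407.5, 70.0]]
76 [[528.6, -381.3, 76.0], [530.6, -410.5, 76.0], [540.9, -380.6, 76.0], [543.3, -409.5, 76.0], [567.6, -378.8, 76.0], [569.6, -407.4, 76.0]]
82 [[528.4, -381.6, 82.0], [530.4, -410.3, 82.0], [540.6, -380.9, 82.0], [542.9, -409.3, 82.0], [566.7, -379.1, 82.0], [568.7, -407.2, 82.0]]
60 [[531.9, -275.1, 60.0], [536.0, -328.1, 60.0], [590.7, -353.7, 60.0], [596.1, -430.4, 60.0], [492.4, -445.0, 60.0], [486.1, -359.9, 60.0]]
62 [[531.8, -275.8, 62.0], [535.9, -328.5, 62.0], [590.4, -354.0, 62.0], [595.7, -430.2, 62.0], [492.6, -444.8, 62.0], [486.3, -360.2, 62.0]]
```

```bash
python3 - <<'E'
from h import *
s=capture('side');c=capture('wrist');o=get_obs();print(o['tool_pos'],o['dq'].round(3))
crop(c['image'],160,0,480,240,2.5,'pics/w5.png')
for n,lo,hi in [('green',(50,90,60),(75,255,255)),('red',(0,120,90),(8,255,255)),('ball',(0,0,0),(180,255,70))]:
    print(n,[b for b in blobs(c['image'],lo,hi,15) if b[0][1]<200])
E
```

```text
[ 448.56517145 -403.13317474  278.15489783] [ 0.003  0.004  0.001 -0.001  0.001 -0.   ]
green [([198.9, 76.1], [194, 75, 10, 3, 27]), ([252.5, 75.5], [248, 75, 10, 2, 20]), ([103.5, 77.5], [98, 77, 12, 2, 24]), ([156.8, 76.8], [152, 76, 11, 3, 27]), ([304.2, 87.1], [301, 84, 9, 7, 45]), ([336.9, 86.5], [333, 84, 8, 7, 44])]
red [([102.3, 55.0], [80, 36, 49, 42, 627]), ([215.1, 91.2], [204, 74, 23, 33, 403])]
ball [([448.2, 113.6], [427, 0, 46, 231, 1867]), ([40.5, 147.1], [0, 87, 89, 118, 8861]), ([273.5, 184.7], [264, 171, 21, 27, 274])]
```

View pics/w5.png

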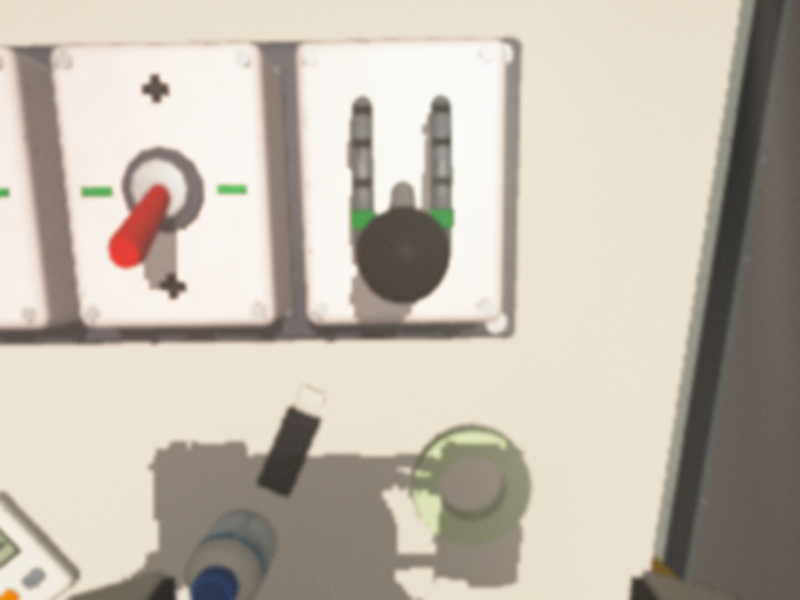

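```bash
python3 - <<'E'
from h import *
s=capture('side');c=capture('wrist')
print(tri(ray(s,330+270.5/5-.5,110+238.5/5-.5),ray(c,160+403.5/2.5-.5,254.5/2.5-.5)))
for z in (60,): print([onz(c,u,v,z).round(1).tolist() for u,v in [(103.5,77.5),(156.8,76.8),(198.9,76.1),(252.5,75.5)]])
print([onz(c,u,v,z).round(1).tolist() for u,v,z in [(304.2,87.1,80),(336.9,86.5,80)]])
# wrist ball radius check at distance; box corners A/B
print([onz(c,160+u/2.5,v/2.5,60).round(1).tolist() for u,v in [(52,45),(258,42),(277,325),(82,327),(298,42),(504,40),(512,322),(308,325)]])
E
```

```text
(array([ 520.45478166, -398.45084695,  156.55894062]), [0.7, 0.7])
[[526.2, -181.3, 60.0], [530.7, -234.2, 60.0], [534.4, -276.0, 60.0], [538.8, -329.2, 60.0]]
[[531.0, -382.1, 80.0], [533.7, -412.9, 80.0]]
[[585.7, -260.2, 60.0], [592.4, -338.5, 60.0], [486.6, -349.0, 60.0], [480.0, -268.3, 60.0], [593.5, -353.7, 60.0], [599.8, -431.8, 60.0], [494.9, -446.2, 60.0], [487.6, -361.9, 60.0]]
```

```bash
python3 - <<'E'
from h import *
s=capture('side');c=capture('wrist')
for z in (66,70,73):
    g=[onz(c,u,v,z) for u,v in [(103.5,77.5),(156.8,76.8),(198.9,76.1),(252.5,75.5)]]
    A=(g[0]+g[1])/2;B=(g[2]+g[3])/2; yaw=np.arctan2((B-A)[0],-(B-A)[1])
    print(z,A.round(1),B.round(1),np.linalg.norm(A-B).round(1),yaw.round(3),'L',(B+(B-A)/np.linalg.norm(A-B)*92).round(1))
    q=[onz(c,160+(u+.5)/2.5-.5,(v+.5)/2.5-.5,z) for u,v in [(298,42),(504,40),(512,322),(308,325)]]
    print(np.mean(q,0).round(1),[np.linalg.norm(q[i]-q[i-1]).round(1) for i in range(4)])
E
```

```text
66 [ 528.2 -210.9   66. ] [ 536.2 -304.2   66. ] 93.6 0.085 L [ 544.1 -395.9   66. ]
[ 543.7 -398.1   66. ] [np.float64(104.4), np.float64(77.1), np.float64(104.1), np.float64(83.2)]
70 [ 528.2 -213.1   70. ] [ 536.1 -305.3   70. ] 92.5 0.085 L [ 543.9 -397.    70. ]
[ 543.4 -398.1   70. ] [np.float64(103.2), np.float64(76.2), np.float64(102.9), np.float64(82.3)]
73 [ 528.1 -214.7   73. ] [ 535.9 -306.1   73. ] 91.7 0.085 L [ 543.8 -397.8   73. ]
[ 543.2 -398.1   73. ] [np.float64(102.3), np.float64(75.5), np.float64(102.0), np.float64(81.5)]
```

Call:
{"fn": "carry_out", "kwargs": {"xyz": [[0.59,0,0],[0.59,0,0],[0,0,0.65],[0,0,0.65],[0,0,0.65],[0,0,0],[0,0,0]], "dr": [[0,0,0],[0,0,0],[0,0,0],[0,0,0],[0,0,0],[0,0,0],[0,0,0]], "gripper": 1}}

```text
time: 7.35
tool_pos: [519.3, -399.0, 163.3]
tcp_rot: [3.14, -0.002, 0.069]
contact_force: [0.0, 0.2, 0.7]
grip_width: 91.9
```

Call:
{"fn": "carry_out", "kwargs": {"xyz": [[0,0,0],[0,0,0],[0,0,0],[0,0,0],[0,0,0],[0,0,0],[0,0,0]], "dr": [[0,0,0],[0,0,0],[0,0,0],[0,0,0],[0,0,0],[0,0,0],[0,0,0]], "gripper": -1}}

```text
time: 8.22
tool_pos: [518.5, -398.5, 161.7]
tcp_rot: [3.141, 0.0, 0.069]
contact_force: [-0.4, -2.2, -1.6]
grip_width: 26.6
```

Call:
{"fn": "carry_out", "kwargs": {"xyz": [[-0.05,0,0.02],[-0.05,0,0.01],[0,0,0],[0,0,0]], "dr": [[0,0,0],[0,0,0],[0,0,0],[0,0,0]]}}

```text
time: 8.72
tool_pos: [512.3, -399.0, 159.9]
tcp_rot: [3.141, 0.0, 0.069]
contact_force: [1.0, -0.9, -0.1]
grip_width: 26.2
```

Call:
{"fn": "carry_out", "kwargs": {"xyz": [[0,0,0],[0,0,0],[0,0,0],[0,0,0],[0,0,-0.4],[0,0,-0.8],[-0.5,0,-0.8],[-0.7,-0.3,0]], "dr": [[0,0,0],[0,0,0],[0,0,0],[0,0,0],[0,0,0],[0,0,0],[0,0,0],[0,0,0]], "gripper": 1}}

```text
time: 9.72
tool_pos: [440.1, -387.6, 284.0]
tcp_rot: [3.134, -0.005, 0.069]
contact_force: [0.3, -0.1, -0.3]
grip_width: 91.4
```

Call:
{"fn": "carry_out", "kwargs": {"xyz": [[0,-0.7,0],[0,0,0],[0,0,0],[0,0,0]], "dr": [[0,0,0],[0,0,0],[0,0,0],[0,0,0]]}}

```text
time: 10.22
tool_pos: [436.8, -344.7, 279.6]
tcp_rot: [3.141, 0.0, 0.069]
contact_force: [-0.4, -0.6, 1.1]
grip_width: 91.9
```

```bash
python3 - <<'E'
from h import *
o=get_obs();print(o['tool_pos'],o['contact_force'])
c=capture('wrist');crop(c['image'],160,0,480,240,2.5,'pics/w6.png')
s=capture('side');crop(s['image'],330,110,460,240,5,'pics/s6.png')
E
```

```text
[ 436.75091775 -344.67465945  279.6386824 ] [-0.38309578 -0.57372647  1.06724828]
```

View pics/w6.png

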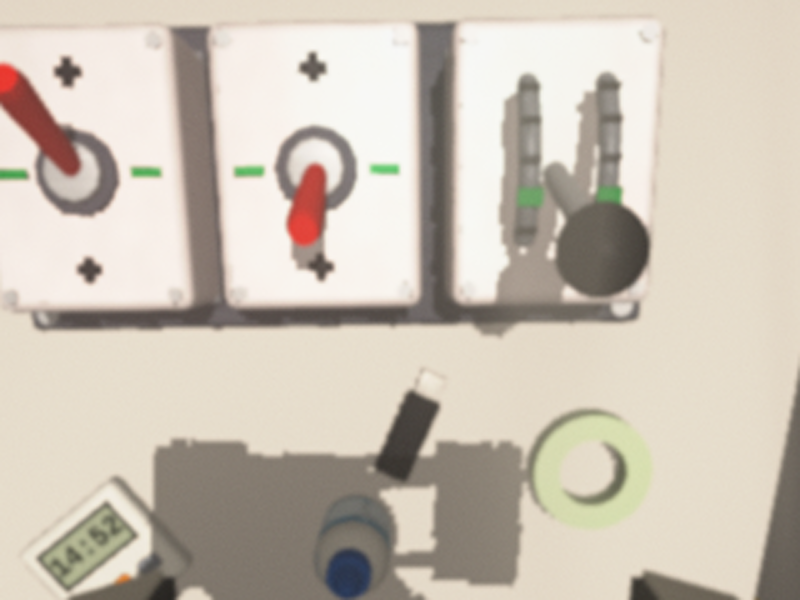

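View pics/s6.png

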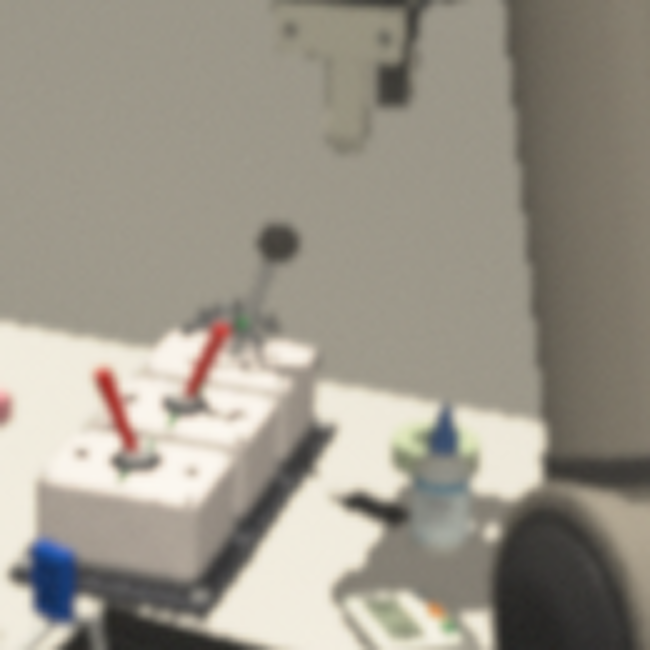

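```bash
python3 - <<'E'
from h import *
s=capture('side');c=capture('wrist');W=lambda u,v:(160+(u+.5)/2.5-.5,(v+.5)/2.5-.5)
b,e=tri(ray(s,330+278.5/5-.5,110+243.5/5-.5),ray(c,*W(602,249)));print('ball',b.round(1),e)
z=71
g=[onz(c,*W(*p),z) for p in [(11,174),(146,172),(249,171),(385,169)]]
A=(g[0]+g[1])/2;B=(g[2]+g[3])/2;d=(B-A)/np.linalg.norm(B-A);L=B+d*92
q=[onz(c,*W(*p),z) for p in [(454,23),(662,20),(646,302),(453,303)]]
print(A,B,np.linalg.norm(A-B),np.arctan2(d[0],-d[1]),L,np.mean(q,0))
n=np.array([-d[1],d[0],0])
off=(b-L)@n; print('off',off,'q',.6+np.arcsin(off/100), 'q by height',b[2]-61)
E
```

```text
ball [ 514.5 -399.1  153.9] [1.2, 1.2]
[ 528.26907633 -213.57612172   71.        ] [ 535.84152795 -305.11864984   71.        ] 91.85519299131911 0.08253268015182723 [ 543.42591732 -396.80549207   71.        ] [ 542.98024385 -395.82459178   71.        ]
off -29.02068037737154 q 0.3055570652933054 q by height 92.89960853212844
```

Call:
{"fn": "carry_out", "kwargs": {"xyz": [[0,0,0],[0,0,0],[0,0,0],[0,0,0],[0,0,0],[0,0,0],[0,0,0],[0,0,0]], "dr": [[0,0,-0.946],[0,0,-0.946],[0,0,-0.946],[0,0,-0.946],[0,0,-0.946],[0,0,-0.946],[0,0,-0.946],[0,0,-0.946]]}}

```text
time: 11.42
tool_pos: [436.5, -344.2, 279.7]
tcp_rot: [-3.141, 0.0, 1.13]
contact_force: [-1.0, 0.3, 0.5]
grip_width: 91.8
```

Call:
{"fn": "carry_out", "kwargs": {"xyz": [[0,0,0],[0,0,0],[0,0,0],[0,0,0],[0,0,0],[0,0,0]], "dr": [[0,0,-0.946],[0,0,-0.946],[0,0,-0.946],[0,0,-0.946],[0,0,0],[0,0,0]]}}

```text
time: 12.18
tool_pos: [436.5, -344.0, 279.8]
tcp_rot: [-3.142, -0.0, 1.651]
contact_force: [0.0, -0.5, 0.4]
grip_width: 91.7
```

```bash
python3 - <<'E'
from h import *
o=get_obs();print(o['tool_pos'],o['tcp_rot'],o['joint_positions'])
print(step([528.2,-213.6,190])[0])
E
```

```text
[ 436.51196246 -344.04407227  279.82979186] [-3.14152127e+00 -3.50913436e-05  1.65142419e+00] [-8.05362948e-01  3.77563882e-01  1.38373037e+00 -3.36995102e-05
  1.38037073e+00 -8.85984434e-01]
[2.04387579 1.69837702 1.4971137 ]
```

Call:
{"fn": "carry_out", "kwargs": {"xyz": [[0.51,0.425,0],[0.51,0.425,0.3],[0.51,0.425,0.6],[0.51,0.425,0.6],[0,0,0],[0,0,0]], "dr": [[0,0,0],[0,0,0],[0,0,0],[0,0,0],[0,0,0],[0,0,0]]}}

```text
time: 12.92
tool_pos: [528.2, -214.0, 190.4]
tcp_rot: [3.141, 0.001, 1.653]
contact_force: [0.0, -0.9, 0.1]
grip_width: 91.5
```

```bash
python3 - <<'E'
from h import *
print(step([528.2,-213.6,121])[0]*60)
s=capture('side');crop(s['image'],330,110,460,240,5,'pics/s7.png')
E
```

```text
[ 4.38771167e-01 -1.31003073e-02  6.94426705e+01]
```

View pics/s7.png

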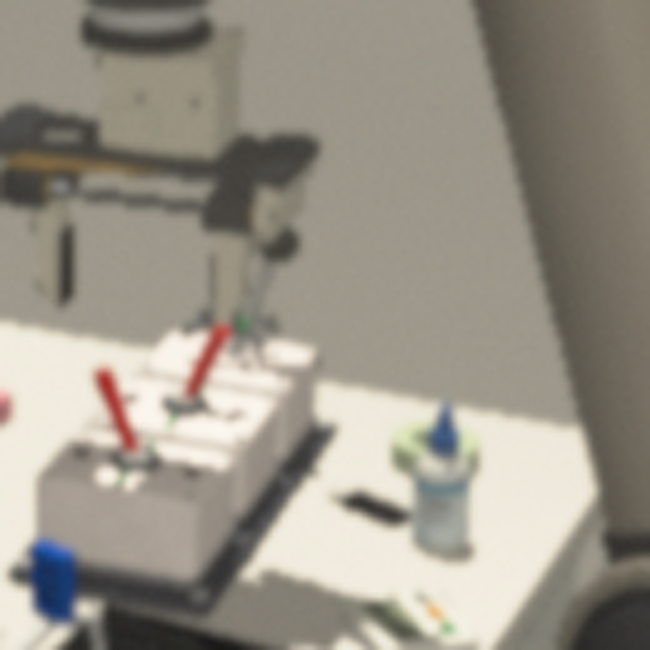

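Call:
{"fn": "carry_out", "kwargs": {"xyz": [[0,0,0.385],[0,0,0.385],[0,0,0.385],[0,0,0],[0,0,0]], "dr": [[0,0,0],[0,0,0],[0,0,0],[0,0,0],[0,0,0]]}}

```text
time: 13.6
tool_pos: [528.5, -214.6, 122.2]
tcp_rot: [3.139, 0.002, 1.653]
contact_force: [-0.2, -0.4, 0.5]
grip_width: 92.0
```

Call:
{"fn": "carry_out", "kwargs": {"xyz": [[0,0,0],[0,0,0],[0,0,0],[0,0,0],[0,0,0],[0,0,0],[0,0,0],[0,0,0]], "dr": [[0,0,0],[0,0,0],[0,0,0],[0,0,0],[0,0,0],[0,0,0],[0,0,0],[0,0,0]], "gripper": -1}}

```text
time: 14.6
tool_pos: [527.6, -213.3, 120.5]
tcp_rot: [-3.141, -0.0, 1.654]
contact_force: [0.2, -0.1, -0.8]
grip_width: 16.5
```

Call:
{"fn": "carry_out", "kwargs": {"xyz": [[0,0,0],[0,0,0],[0,0,0],[0,0,0]], "dr": [[0,0,0],[0,0,0],[0,0,0],[0,0,0]]}}

```text
time: 15.1
tool_pos: [528.2, -213.3, 120.3]
tcp_rot: [3.141, -0.0, 1.654]
contact_force: [5.4, 1.7, -3.7]
grip_width: 11.4
```

```bash
python3 - <<'E'
from h import *
s=capture('side');crop(s['image'],330,110,460,240,5,'pics/s8.png')
c=capture('wrist');cv2.imwrite('pics/w8.png',c['image'])
E
```

```text
(no output)
```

View pics/s8.png

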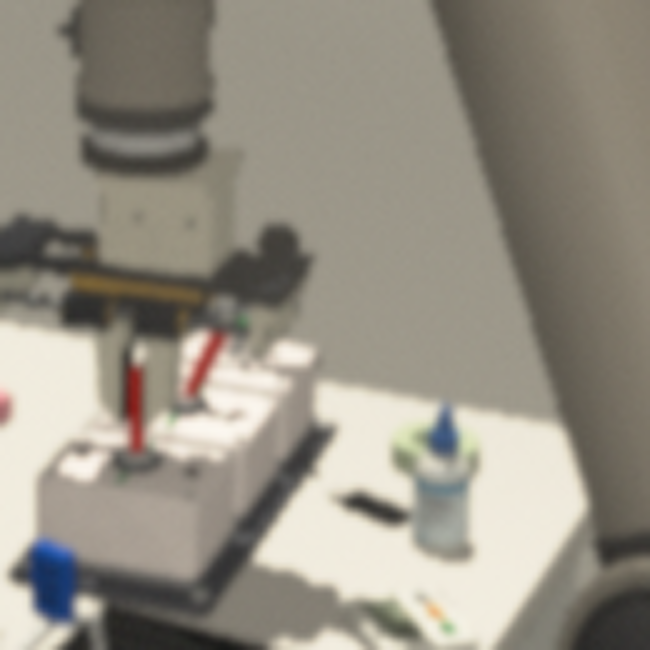

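View pics/w8.png

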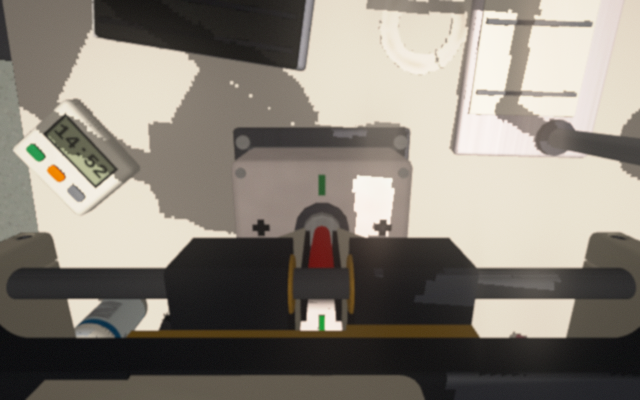

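Call:
{"fn": "carry_out", "kwargs": {"xyz": [[0,0,0],[0,0,0],[0,0,0],[0,0,0],[0,0,0],[0,0,-0.575],[0,0,-0.575],[0,0,0]], "dr": [[0,0,0],[0,0,0],[0,0,0],[0,0,0],[0,0,0],[0,0,0],[0,0,0],[0,0,0]], "gripper": 1}}

```text
time: 16.2
tool_pos: [529.3, -214.2, 192.5]
tcp_rot: [3.137, 0.003, 1.654]
contact_force: [0.6, -0.8, -0.6]
grip_width: 86.4
```

Call:
{"fn": "carry_out", "kwargs": {"xyz": [[-0.51,0,0],[-0.51,0,0],[-0.51,0,0],[0,0,0],[0,0,0]], "dr": [[0,0,0],[0,0,0],[0,0,0],[0,0,0],[0,0,0]]}}

```text
time: 16.82
tool_pos: [535.2, -304.2, 188.7]
tcp_rot: [-3.14, -0.002, 1.654]
contact_force: [1.2, -0.4, 0.3]
grip_width: 91.9
```

```bash
python3 - <<'E'
from h import *
print(step([535.8,-305.1,121])[0]*60)
s=capture('side');crop(s['image'],330,110,460,240,5,'pics/s9.png')
c=capture('wrist');cv2.imwrite('pics/w9.png',c['image'])
E
```

```text
[-1.07533367  0.63408089 67.69158063]
```

View pics/s9.png

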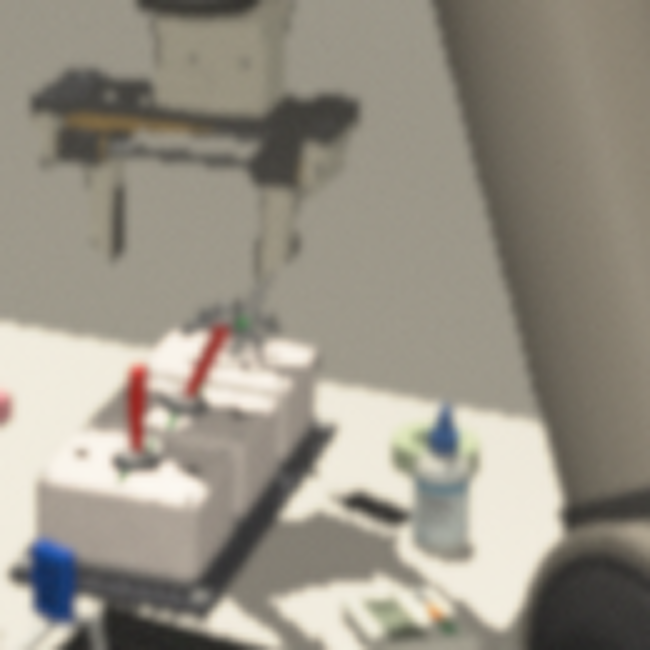

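View pics/w9.png

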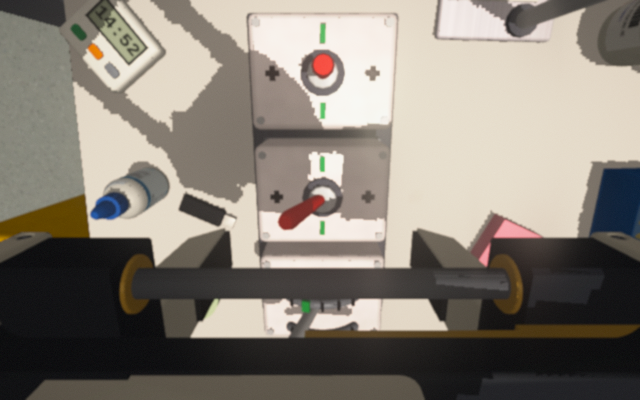

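Call:
{"fn": "carry_out", "kwargs": {"xyz": [[-0.02,0.01,0.375],[0,0,0.375],[0,0,0.375],[0,0,0],[0,0,0]], "dr": [[0,0,0],[0,0,0],[0,0,0],[0,0,0],[0,0,0]]}}

```text
time: 17.55
tool_pos: [536.8, -305.9, 123.1]
tcp_rot: [3.141, 0.001, 1.655]
contact_force: [0.4, 0.0, 0.3]
grip_width: 91.9
```

Call:
{"fn": "carry_out", "kwargs": {"xyz": [[0,0,0],[0,0,0],[0,0,0],[0,0,0],[0,0,0],[0,0,0],[0,0,0],[0,0,0]], "dr": [[0,0,0],[0,0,0],[0,0,0],[0,0,0],[0,0,0],[0,0,0],[0,0,0],[0,0,0]], "gripper": -1}}

```text
time: 18.55
tool_pos: [536.5, -306.2, 122.1]
tcp_rot: [3.141, 0.0, 1.654]
contact_force: [-0.0, 0.4, 0.7]
grip_width: 16.5
```

Call:
{"fn": "carry_out", "kwargs": {"xyz": [[0,0,0],[0,0,0],[0,0,0],[0,0,0],[0,0,0]], "dr": [[0,0,0],[0,0,0],[0,0,0],[0,0,0],[0,0,0]]}}

```text
time: 19.18
tool_pos: [536.5, -306.1, 122.2]
tcp_rot: [3.141, 0.0, 1.654]
contact_force: [1.8, -0.2, 0.1]
grip_width: 11.4
```

Call:
{"fn": "carry_out", "kwargs": {"xyz": [[0,0,0],[0,0,0],[0,0,0],[0,0,0],[0,0,0],[0,0,-0.7],[0,0,-0.7],[0,0,-0.7]], "dr": [[0,0,0],[0,0,0],[0,0,0],[0,0,0],[0,0,0],[0,0,0],[0,0,0],[0,0,0]], "gripper": 1}}

```text
time: 20.18
tool_pos: [536.2, -306.0, 249.5]
tcp_rot: [-3.142, -0.0, 1.654]
contact_force: [1.3, -0.3, 0.6]
grip_width: 86.3
```

```bash
python3 - <<'E'
from h import *
s=capture('side');crop(s['image'],330,110,460,240,5,'pics/s10.png')
c=capture('wrist');cv2.imwrite('pics/w10.png',c['image'])
E
```

```text
(no output)
```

View pics/s10.png

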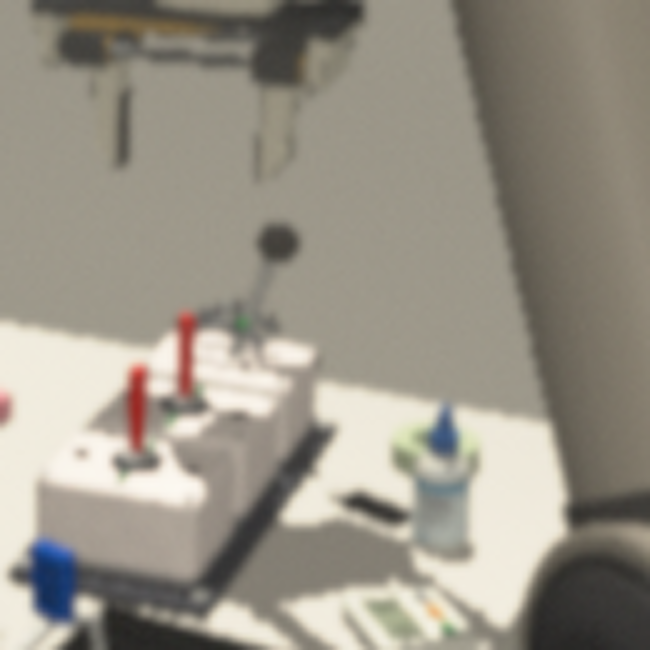

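View pics/w10.png

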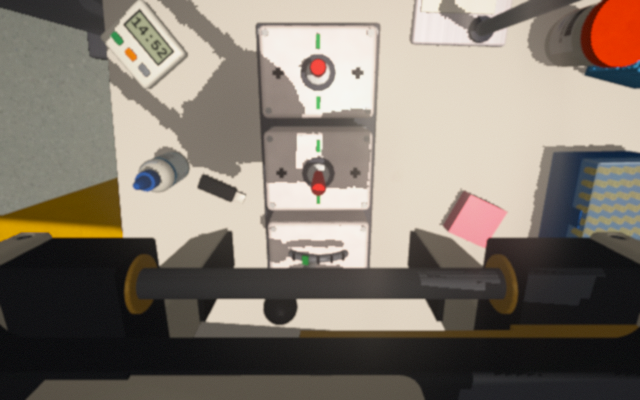

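Call:
{"fn": "carry_out", "kwargs": {"xyz": [[0,0.5,-0.3],[0,0,0],[0,0,0],[0,0,0],[0,0,0],[0,0,0],[0,0,0],[0,0,0]], "dr": [[0,0,0],[0,0,1],[0,0,1],[0,0,1],[0,0,1],[0,0,1],[0,0,1],[0,0,1]]}}

```text
time: 21.28
tool_pos: [566.0, -303.5, 265.2]
tcp_rot: [-3.14, 0.0, 0.672]
contact_force: [0.6, -0.2, 0.1]
grip_width: 91.8
```

Call:
{"fn": "carry_out", "kwargs": {"xyz": [[0,0,0],[0,0,0],[0,0,0],[0,0,0],[0,0,0],[0,0,0]], "dr": [[0,0,1],[0,0,1],[0,0,1],[0,0,1],[0,0,1],[0,0,0.5]]}}

```text
time: 22.02
tool_pos: [566.0, -303.5, 265.2]
tcp_rot: [-3.141, 0.001, -0.094]
contact_force: [-0.4, 0.6, 0.4]
grip_width: 91.7
```

```bash
python3 - <<'E'
from h import *
o=get_obs();print(o['tool_pos'],o['tcp_rot'])
print(step([385,190,270])[0])
E
```

```text
[ 565.97546785 -303.47209698  265.20808052] [-3.14103405e+00  1.13760114e-03 -9.43220156e-02]
[-3.77754383 -7.90393982 -0.07115291]
```

Call:
{"fn": "carry_out", "kwargs": {"xyz": [[-0.43,-0.89,0],[-0.43,-0.89,0],[-0.43,-0.89,0],[-0.43,-0.89,0],[-0.43,-0.89,0],[-0.43,-0.89,0],[-0.43,-0.89,0],[-0.43,-0.89,0]], "dr": [[0,0,0],[0,0,0],[0,0,0],[0,0,0],[0,0,0],[0,0,0],[0,0,0],[0,0,0]]}}

```text
time: 23.02
tool_pos: [398.5, 142.2, 265.7]
tcp_rot: [3.142, 0.0, -0.092]
contact_force: [0.0, -0.5, 0.5]
grip_width: 91.6
```

Call:
{"fn": "carry_out", "kwargs": {"xyz": [[-0.34,-0.78,0],[0,0,0],[0,0,0]], "dr": [[0,0,0],[0,0,0],[0,0,0]]}}

```text
time: 23.4
tool_pos: [383.5, 188.7, 265.8]
tcp_rot: [3.141, 0.0, -0.09]
contact_force: [0.0, 0.4, 0.9]
grip_width: 91.5
```

```bash
python3 - <<'E'
from h import *
o=get_obs();print(o['tool_pos'],o['tcp_rot'])
c=capture('wrist');cv2.imwrite('pics/w11.png',c['image'])
s=capture('side');crop(s['image'],170,140,440,350,2.9,'pics/s11.png')
E
```

```text
[383.52387499 188.73735184 265.75046984] [ 3.14085160e+00  2.37137342e-04 -9.04811074e-02]
```

View pics/w11.png

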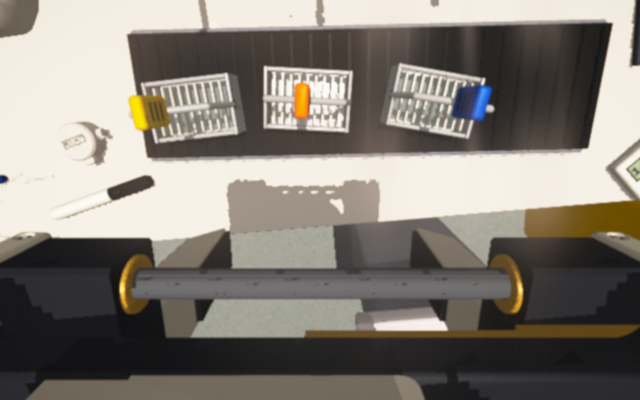

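View pics/s11.png

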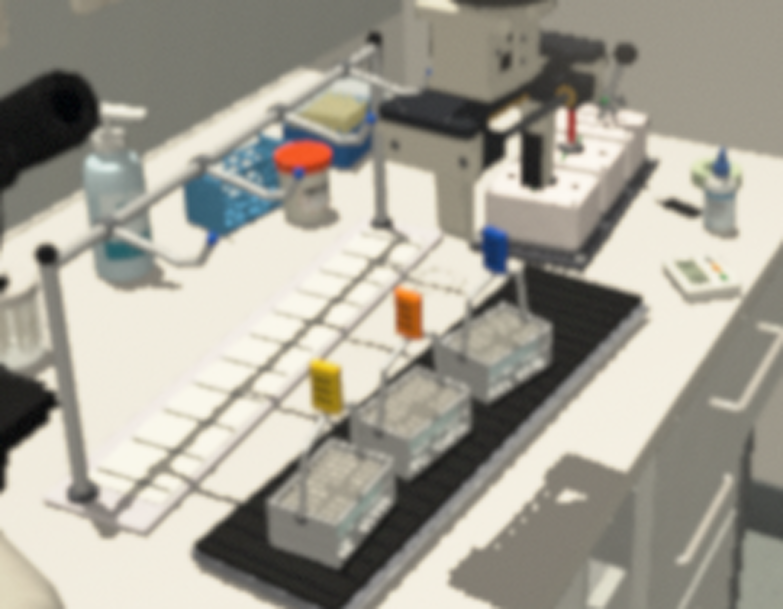

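```bash
python3 - <<'E'
from h import *
c=capture('wrist');s=capture('side')
for n,q,sp,tp in [('yel',[(143,84),(235,74),(243,132),(155,142)],(326,387),(149,111)),('or',[(264,67),(353,68),(350,132),(263,130)],(408,313),(302,100)),('blu',[(401,64),(486,82),(468,139),(386,122)],(495,250),(472,102))]:
    P=np.array([onz(c,*p,64) for p in q]); m=P.mean(0)
    yv=(P[0]-P[1])+(P[3]-P[2]); xv=(P[0]-P[3])+(P[1]-P[2])
    x,e=tri(ray(s,170+(sp[0]+.5)/2.9-.5,140+(sp[1]+.5)/2.9-.5),ray(c,*tp))
    print(n,m.round(1),'yaw',-np.arctan2(yv[0],yv[1]).round(3),np.arctan2(xv[1],xv[0]).round(3),np.linalg.norm(yv)/2,np.linalg.norm(xv)/2,'tab',x.round(1),e)
E
```

```text
yel [458.7 304.3  64. ] yaw 0.015 -0.016 88.97159075277749 54.869434984372496 tab [460.2 309.7 142.6] [0.6, 0.6]
or [456.7 193.4  64. ] yaw -0.108 -0.134 85.07474122077431 59.17458043682256 tab [458.2 195.1 143.3] [1.2, 1.2]
blu [443.2  70.2  64. ] yaw -0.287 -0.293 84.06230145468986 54.87454776323179 tab [445.4  69.7 142.4] [1.4, 1.4]
```

Call:
{"fn": "carry_out", "kwargs": {"xyz": [[0.61,-0.105,0],[0.61,-0.105,0],[0,0,0.64],[0,0,0.64],[0,0,0.63],[0,0,0],[0,0,0]], "dr": [[0,0,0.2],[0,0,0],[0,0,0],[0,0,0],[0,0,0],[0,0,0],[0,0,0]]}}

```text
time: 24.48
tool_pos: [458.7, 193.6, 152.7]
tcp_rot: [-3.141, -0.002, -0.12]
contact_force: [0.3, 0.7, 0.1]
grip_width: 91.7
```

```bash
python3 - <<'E'
from h import *
o=get_obs();print(o['tool_pos'],o['tcp_rot'])
c=capture('wrist');cv2.imwrite('pics/w12.png',c['image'])
s=capture('side');crop(s['image'],170,140,440,350,2.9,'pics/s12.png')
E
```

```text
[458.7027274  193.60776508 152.74484642] [-3.14105334e+00 -1.74910301e-03 -1.20134298e-01]
```

View pics/w12.png

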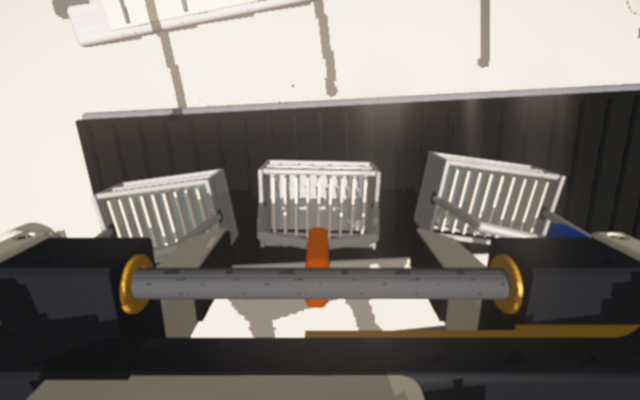

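View pics/s12.png

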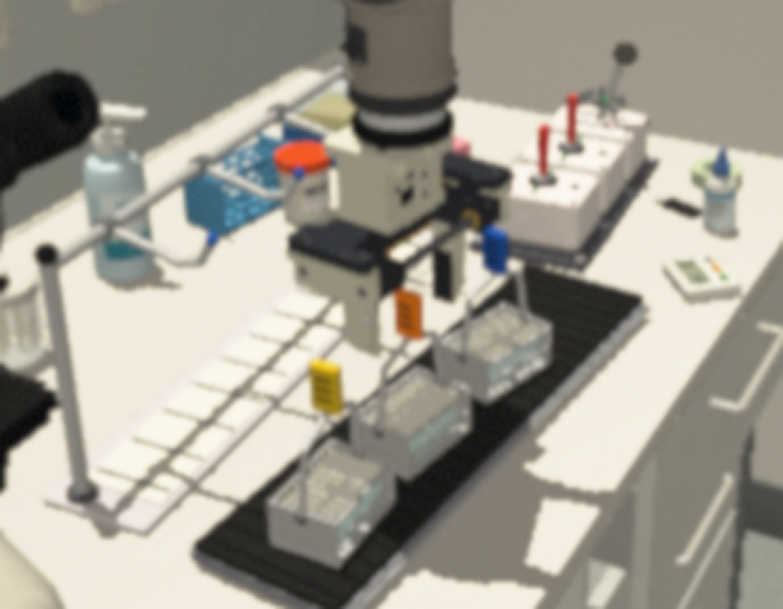

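Call:
{"fn": "carry_out", "kwargs": {"xyz": [[0,0,0],[0,0,0],[0,0,0],[0,0,0],[0,0,0],[0,0,0],[0,0,0],[0,0,0]], "dr": [[0,0,0],[0,0,0],[0,0,0],[0,0,0],[0,0,0],[0,0,0],[0,0,0],[0,0,0]], "gripper": -1}}

```text
time: 25.58
tool_pos: [457.6, 193.9, 151.5]
tcp_rot: [3.141, 0.0, -0.119]
contact_force: [2.0, 0.3, 0.0]
grip_width: 16.5
```

Call:
{"fn": "carry_out", "kwargs": {"xyz": [[0,0,0],[0,0,0],[0,0,0],[0,0,0],[0,0,0]], "dr": [[0,0,0],[0,0,0],[0,0,0],[0,0,0],[0,0,0]]}}

```text
time: 26.2
tool_pos: [457.6, 193.9, 151.5]
tcp_rot: [3.141, 0.0, -0.119]
contact_force: [0.1, 0.6, -1.8]
grip_width: 9.8
```

Call:
{"fn": "carry_out", "kwargs": {"xyz": [[0,0,-0.3],[0,0,-0.5],[0,0,-0.5],[0,0,-0.5],[0,0,0],[0,0,0]], "dr": [[0,0,0],[0,0,0],[0,0,0],[0,0,0],[0,0,0],[0,0,0]]}}

```text
time: 26.95
tool_pos: [457.1, 193.8, 258.3]
tcp_rot: [3.141, 0.002, -0.119]
contact_force: [-0.2, 1.2, -2.0]
grip_width: 9.7
```

Call:
{"fn": "carry_out", "kwargs": {"xyz": [[0,0,-0.33],[0,0,0],[0,0,0],[0,0,0]], "dr": [[0,0,-0.64],[0,0,-0.64],[0,0,0],[0,0,0]]}}

```text
time: 27.45
tool_pos: [457.2, 193.8, 278.2]
tcp_rot: [3.141, 0.002, 0.058]
contact_force: [0.3, 0.1, -1.9]
grip_width: 10.0
```

```bash
python3 - <<'E'
from h import *
o=get_obs();print(o['tool_pos'],o['tcp_rot'],o['grip_width'])
c=capture('wrist');cv2.imwrite('pics/w13.png',c['image'])
s=capture('side');crop(s['image'],170,140,440,350,2.9,'pics/s13.png')
print(blobs(c['image'],(105,120,60),(130,255,255),10))
E
```

```text
[457.23680237 193.81311161 278.18398512] [3.14109731e+00 2.10755969e-03 5.78236609e-02] 10.011639509252428
[([158.6, 6.7], [150, 0, 18, 16, 239]), ([406.2, 4.0], [400, 0, 13, 10, 103]), ([637.6, 9.0], [635, 3, 5, 13, 47]), ([8.2, 189.8], [0, 187, 19, 7, 99]), ([465.7, 214.1], [448, 195, 34, 38, 683])]
```

View pics/w13.png

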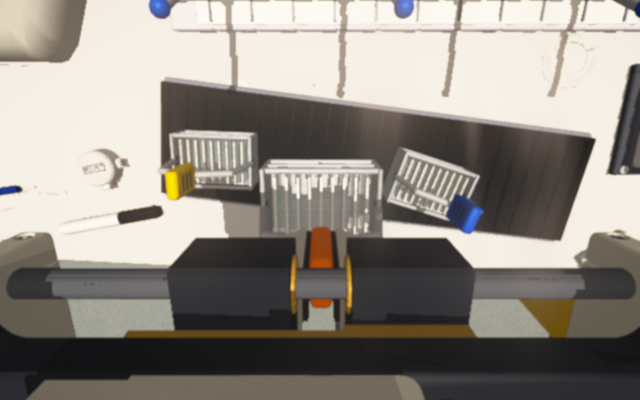

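View pics/s13.png

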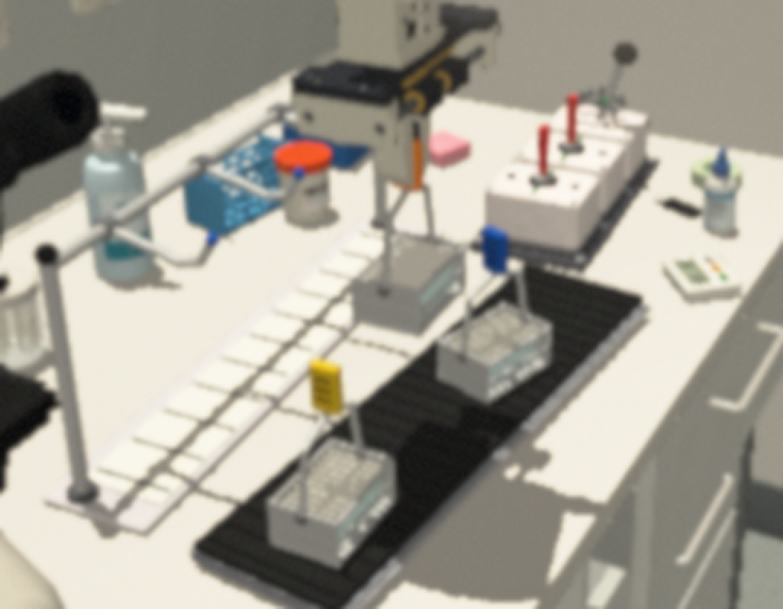

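```bash
python3 - <<'E'
from h import *
c=capture('wrist');s=capture('side')
for n,w,b in [('1',(159,7),(212,239)),('2',(403.5,7),(299,173))]:
    print(n,tri(ray(s,170+(b[0]+.5)/2.9-.5,140+(b[1]+.5)/2.9-.5),ray(c,*w)), onz(c,*w,224))
print(step([540,158,278])[0])
E
```

```text
1 (array([571.36670355, 283.63513981, 222.15935425]), [0.8, 0.8]) [570.29133004 282.3544196  224.        ]
2 (array([578.82482102, 158.37937434, 222.42200457]), [0.7, 0.7]) [577.82999108 158.3389675  224.        ]
[1.3366494  0.67828557 0.01525954]
```

Call:
{"fn": "carry_out", "kwargs": {"xyz": [[0.34,0.18,0],[0.34,0.18,0],[0.34,0.18,0],[0.32,0.16,0],[0,0,0],[0,0,0]], "dr": [[0,0,0],[0,0,0],[0,0,0],[0,0,0],[0,0,0],[0,0,0]]}}

```text
time: 28.4
tool_pos: [539.8, 157.0, 279.1]
tcp_rot: [-3.142, 0.001, 0.059]
contact_force: [-0.0, 0.8, -2.5]
grip_width: 10.3
```

```bash
python3 - <<'E'
from h import *
o=get_obs();print(o['tool_pos'],o['tcp_rot'],o['grip_width'])
s=capture('side');crop(s['image'],170,100,440,310,2.9,'pics/s14.png')
print(step([610.5,160.2,276])[0])
c=capture('wrist');cv2.imwrite('pics/w14.png',c['image'])
E
```

```text
[539.77938531 157.01184478 279.06454563] [-3.14151003e+00  9.56518606e-04  5.94550257e-02] 10.272273555667423
[1.18100309 0.01954716 0.05319354]
```

View pics/s14.png

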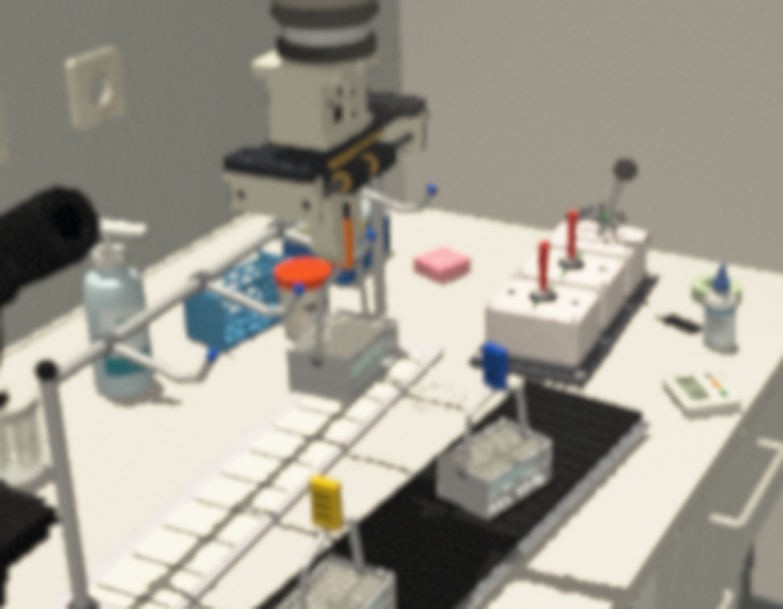

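View pics/w14.png

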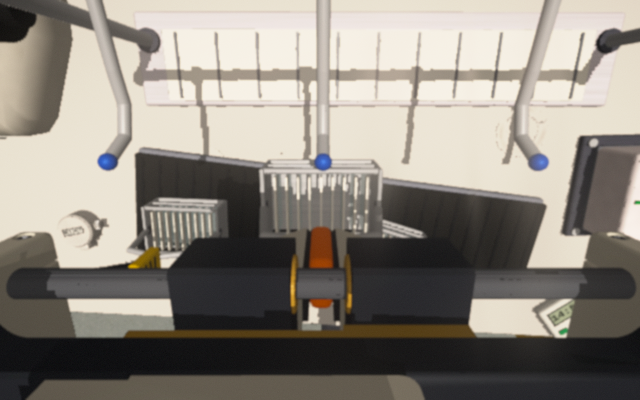

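Call:
{"fn": "carry_out", "kwargs": {"xyz": [[0.3,0,0],[0.3,0.01,0],[0.3,0.01,0],[0.28,0,0],[0,0,0],[0,0,0]], "dr": [[0,0,0],[0,0,0],[0,0,0],[0,0,0],[0,0,0],[0,0,0]]}}

```text
time: 29.25
tool_pos: [610.3, 160.1, 279.3]
tcp_rot: [3.142, 0.001, 0.06]
contact_force: [0.4, -0.1, -1.9]
grip_width: 9.7
```

```bash
python3 - <<'E'
from h import *
o=get_obs();print(o['tool_pos'],o['tcp_rot'],o['grip_width'],o['contact_force'])
s=capture('side');crop(s['image'],170,100,440,310,2.9,'pics/s15.png')
print(step([610.5,160.2,231])[0])
c=capture('wrist');cv2.imwrite('pics/w15.png',c['image'])
E
```

```text
[610.32597334 160.06774955 279.32177614] [3.14154685e+00 6.41506059e-04 5.99511950e-02] 9.68323433463166 [ 0.40833102 -0.12042536 -1.91045973]
[ 0.00347975 -0.00231182  0.80770966]
```

View pics/s15.png

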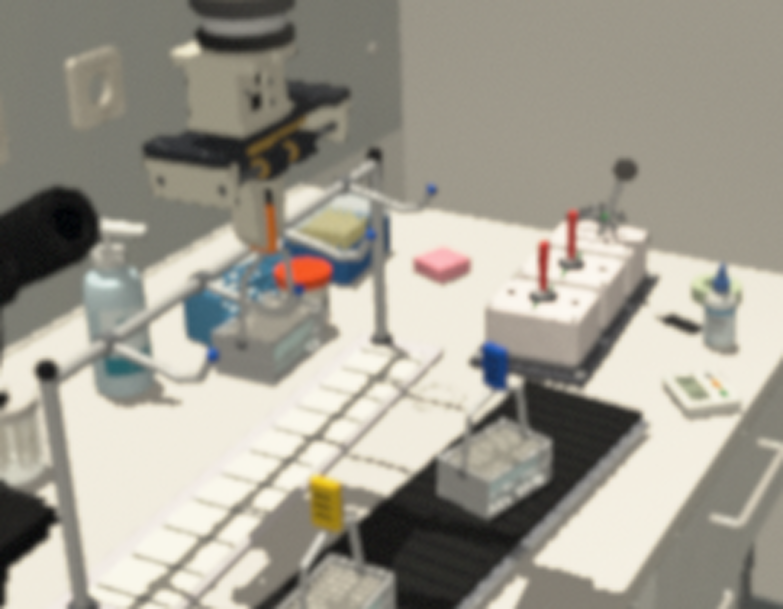

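View pics/w15.png

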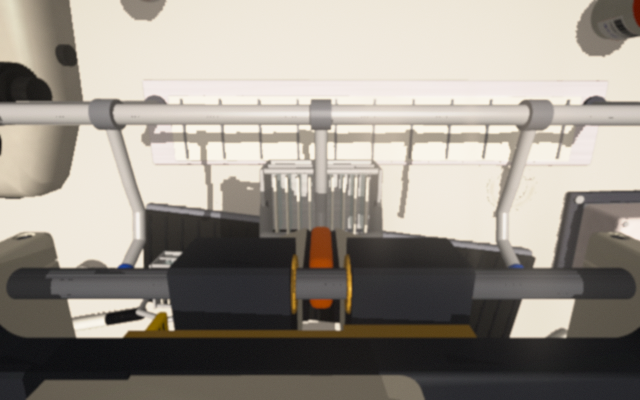

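Call:
{"fn": "carry_out", "kwargs": {"xyz": [[0,0,0.26],[0,0,0.26],[0,0,0.15],[0,0,0.08],[0,0,0.04],[0,0,0],[0,0,0]], "dr": [[0,0,0],[0,0,0],[0,0,0],[0,0,0],[0,0,0],[0,0,0],[0,0,0]]}}

```text
time: 30.22
tool_pos: [611.3, 159.9, 232.6]
tcp_rot: [-3.142, -0.001, 0.06]
contact_force: [-2.3, -0.3, 3.4]
grip_width: 9.7
```

```bash
python3 - <<'E'
from h import *
o=get_obs();print(o['tool_pos'],o['tcp_rot'],o['grip_width'],o['contact_force'])
s=capture('side');crop(s['image'],170,100,440,310,2.9,'pics/s16.png')
E
```

```text
[611.25125238 159.85729295 232.56922941] [-3.14157166e+00 -9.00557378e-04  5.95832272e-02] 9.749388800486871 [-2.33944334 -0.2987482   3.37887012]
```

View pics/s16.png

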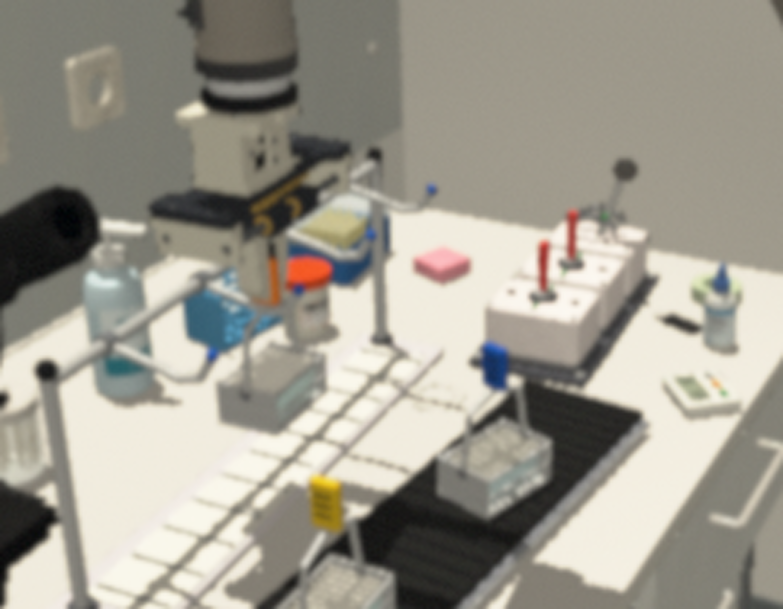

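Call:
{"fn": "carry_out", "kwargs": {"xyz": [[0,0,0],[0,0,0],[0,0,0],[0,0,0],[0,0,0],[0,0,0],[0,0,-0.4],[0,0,-0.6]], "dr": [[0,0,0],[0,0,0],[0,0,0],[0,0,0],[0,0,0],[0,0,0],[0,0,0],[0,0,0]], "gripper": 1}}

```text
time: 31.28
tool_pos: [610.6, 159.7, 291.4]
tcp_rot: [3.141, 0.003, 0.06]
contact_force: [1.2, -0.3, 0.1]
grip_width: 84.9
```

Call:
{"fn": "carry_out", "kwargs": {"xyz": [[-0.8,0,0],[-0.8,0,0],[-0.8,0,0],[-0.8,0,0],[0,0,0],[0,0,0]], "dr": [[0,0,0],[0,0,0],[0,0,0],[0,0,0],[0,0,0],[0,0,0]]}}

```text
time: 32.02
tool_pos: [420.4, 148.5, 292.5]
tcp_rot: [-3.142, -0.002, 0.06]
contact_force: [0.3, 0.6, 0.7]
grip_width: 91.7
```

```bash
python3 - <<'E'
from h import *
o=get_obs();print(o['tool_pos'],o['tcp_rot'],o['grip_width'],o['contact_force'])
s=capture('side');crop(s['image'],170,100,440,310,2.9,'pics/s17.png')
c=capture('wrist');cv2.imwrite('pics/w17.png',c['image'])
E
```

```text
[420.40217772 148.48126811 292.48792947] [-3.14150357e+00 -2.13706601e-03  5.95325797e-02] 91.68709979825026 [0.27182335 0.61090406 0.68765439]
```

View pics/s17.png

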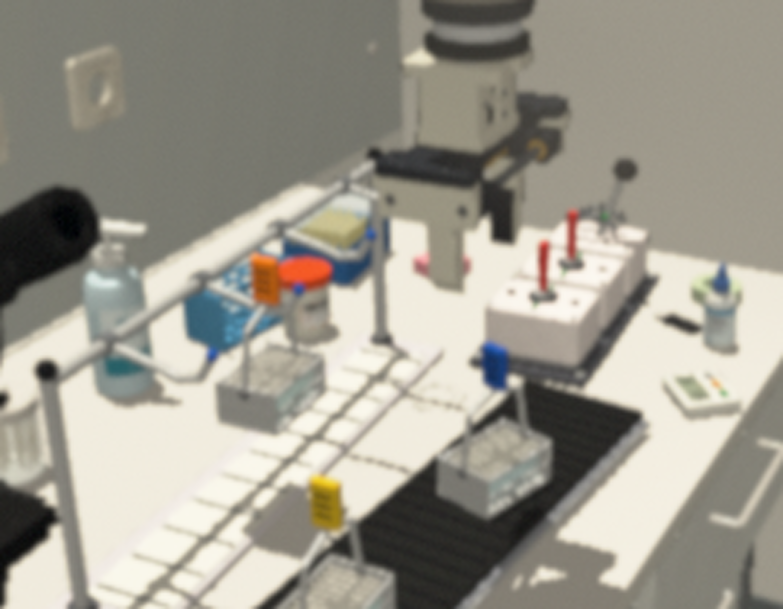

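View pics/w17.png

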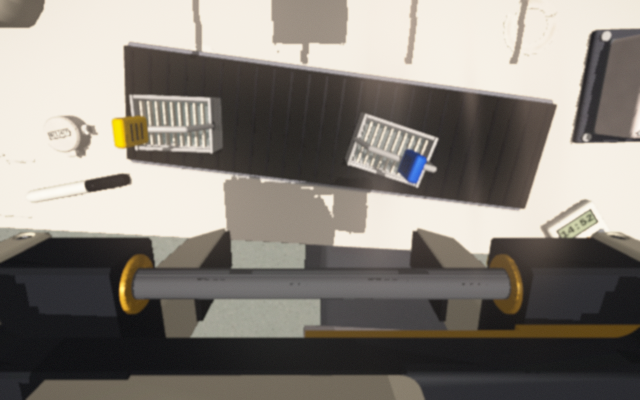

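```bash
python3 - <<'E'
from h import *
c=capture('wrist');s=capture('side')
for n,q,sp,tp in [('yel',[(130,96),(210,95),(212,152),(135,152)],(326,387+116),(130,131)),('blu',[(366,115),(438,137),(420,187),(347,163)],(495,250+116),(413,167))]:
    P=np.array([onz(c,*p,64) for p in q]); m=P.mean(0)
    yv=(P[0]-P[1])+(P[3]-P[2]); xv=(P[0]-P[3])+(P[1]-P[2])
    x,e=tri(ray(s,170+(sp[0]+.5)/2.9-.5,100+(sp[1]+.5)/2.9-.5),ray(c,*tp))
    print(n,m.round(1),'yaw',-np.arctan2(yv[0],yv[1]).round(3),np.arctan2(xv[1],xv[0]).round(3),np.linalg.norm(yv)/2,np.linalg.norm(xv)/2,'tab',x.round(1),e)
Rg=R.from_euler('xyz',[np.pi,0,-.29])
print(step([444.5,70,200],Rg))
E
```

```text
yel [458.1 308.4  64. ] yaw 0.067 0.004 83.33457081125495 58.96884746156044 tab [459.2 310.2 143.2] [1.1, 1.1]
blu [444.1  70.6  64. ] yaw -0.242 -0.246 84.00189184501771 55.971119240091134 tab [444.1  70.9 143.6] [2.0, 2.0]
(array([0.32346655, 1.3270289 , 1.52730666]), array([1.38125507e-03, 1.17393367e-03, 2.50101105e+00]))
```

Call:
{"fn": "carry_out", "kwargs": {"xyz": [[0.16,0.66,0],[0.16,0.66,0],[0,0,0.6],[0,0,0.3],[0,0,0.5],[0,0,0.5],[0,0,0.46],[0,0,0]], "dr": [[0,0,0],[0,0,0.765],[0,0,0.765],[0,0,0.765],[0,0,0],[0,0,0],[0,0,0],[0,0,0]]}}

```text
time: 33.22
tool_pos: [442.6, 70.3, 148.6]
tcp_rot: [3.14, 0.005, -0.261]
contact_force: [0.9, 0.0, 0.2]
grip_width: 91.8
```

Call:
{"fn": "carry_out", "kwargs": {"xyz": [[0,0,0]], "dr": [[0,0,0]]}}

```text
time: 33.35
tool_pos: [444.3, 70.4, 151.0]
tcp_rot: [-3.141, -0.001, -0.261]
contact_force: [0.2, 0.2, -0.1]
grip_width: 91.6
```

```bash
python3 - <<'E'
from h import *
o=get_obs();print(o['tool_pos'],o['tcp_rot'],o['grip_width'],o['contact_force'])
c=capture('wrist');cv2.imwrite('pics/w18.png',c['image'])
E
```

```text
[444.25580114  70.37375471 150.97895819] [-3.14143352e+00 -1.01833398e-03 -2.60987091e-01] 91.55681622067215 [ 0.16594368  0.15763888 -0.05039037]
```

View pics/w18.png

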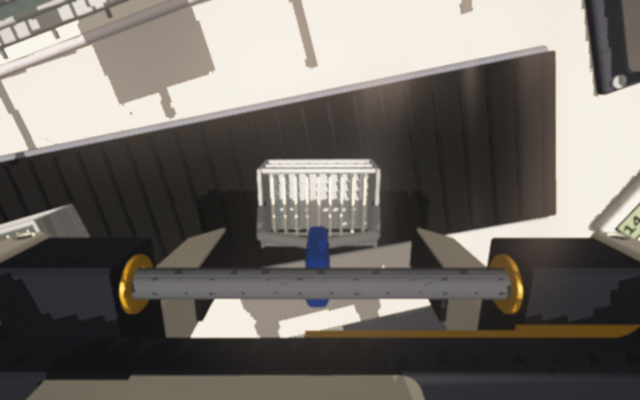

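Call:
{"fn": "carry_out", "kwargs": {"xyz": [[0,0,0],[0,0,0],[0,0,0],[0,0,0],[0,0,0],[0,0,0],[0,0,0],[0,0,0]], "dr": [[0,0,0],[0,0,0],[0,0,0],[0,0,0],[0,0,0],[0,0,0],[0,0,0],[0,0,0]], "gripper": -1}}

```text
time: 34.4
tool_pos: [443.4, 70.5, 150.3]
tcp_rot: [3.141, 0.0, -0.261]
contact_force: [0.0, 0.2, -0.7]
grip_width: 16.5
```

Call:
{"fn": "carry_out", "kwargs": {"xyz": [[0,0,0],[0,0,0],[0,0,0],[0,0,0],[0,0,0]], "dr": [[0,0,0],[0,0,0],[0,0,0],[0,0,0],[0,0,0]]}}

```text
time: 35.02
tool_pos: [443.4, 70.5, 150.3]
tcp_rot: [3.141, 0.0, -0.261]
contact_force: [0.1, -0.3, -2.5]
grip_width: 10.1
```

Call:
{"fn": "carry_out", "kwargs": {"xyz": [[0,0,-0.3],[0,0,-0.5],[0,0,-0.5],[0,0,-0.5],[0,0,-0.33],[0,0,0],[0,0,0]], "dr": [[0,0,0],[0,0,0],[0,0,-0.765],[0,0,-0.765],[0,0,-0.765],[0,0,0],[0,0,0]]}}

```text
time: 35.9
tool_pos: [442.9, 70.4, 277.1]
tcp_rot: [-3.142, 0.002, 0.057]
contact_force: [-0.1, -0.2, -2.1]
grip_width: 9.3
```

```bash
python3 - <<'E'
from h import *
o=get_obs();print(o['tool_pos'],o['tcp_rot'],o['grip_width'],o['contact_force'])
c=capture('wrist');cv2.imwrite('pics/w19.png',c['image'])
for b in blobs(c['image'],(105,120,60),(130,255,255),10): print(b,onz(c,*b[0],222.5))
E
```

```text
[442.86263226  70.44194013 277.11861494] [-3.14158120e+00  1.61367859e-03  5.74561372e-02] 9.298487012027715 [-0.14228822 -0.16163472 -2.06061995]
([320.6, 248.5], [309, 227, 25, 41, 868]) [427.10277676  68.97013942 222.5       ]
([320.6, 302.3], [310, 299, 23, 9, 159]) [389.14267084  66.71452494 222.5       ]
```

View pics/w19.png

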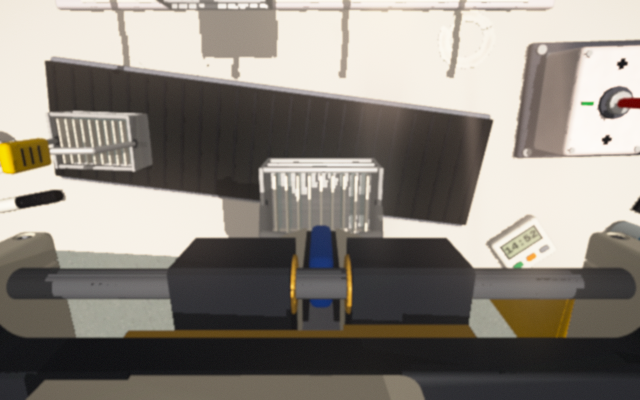

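```bash
python3 - <<'E'
from h import *
print(step([545,31.2,279])[0])
E
```

```text
[ 1.66254745  0.75188749 -0.03762756]
```

Call:
{"fn": "carry_out", "kwargs": {"xyz": [[0.34,0.15,-0.04],[0.34,0.15,0],[0.34,0.15,0],[0.34,0.15,0],[0.3,0.15,0],[0,0,0],[0,0,0]], "dr": [[0,0,0],[0,0,0],[0,0,0],[0,0,0],[0,0,0],[0,0,0],[0,0,0]]}}

```text
time: 36.83
tool_pos: [544.7, 31.7, 279.6]
tcp_rot: [-3.141, 0.002, 0.059]
contact_force: [-0.1, -0.5, -2.1]
grip_width: 9.8
```

```bash
python3 - <<'E'
from h import *
o=get_obs();print(o['tool_pos'],o['tcp_rot'],o['grip_width'],o['contact_force'])
c=capture('wrist');cv2.imwrite('pics/w20.png',c['image'])
for b in blobs(c['image'],(105,120,60),(130,255,255),10): print(b,onz(c,*b[0],222.5))
print(step([617.5,35.5,279])[0])
E
```

```text
[544.68335439  31.70675034 279.59077956] [-3.14121698e+00  2.19630539e-03  5.90546316e-02] 9.808174062093654 [-0.08784884 -0.54594582 -2.07891081]
([105.4, 157.9], [95, 150, 21, 17, 274]) [577.23372102 157.87081817 222.5       ]
([321.8, 157.5], [315, 150, 15, 16, 183]) [585.0916131   32.93855162 222.5       ]
([541.6, 157.3], [537, 152, 10, 12, 86]) [592.94719258 -93.97324678 222.5       ]
([320.6, 248.3], [309, 227, 24, 41, 850]) [527.87579523  30.14537263 222.5       ]
([320.7, 301.8], [310, 299, 22, 7, 123]) [489.65156722  27.74890871 222.5       ]
[1.21549678 0.01029846 0.01373841]
```

View pics/w20.png

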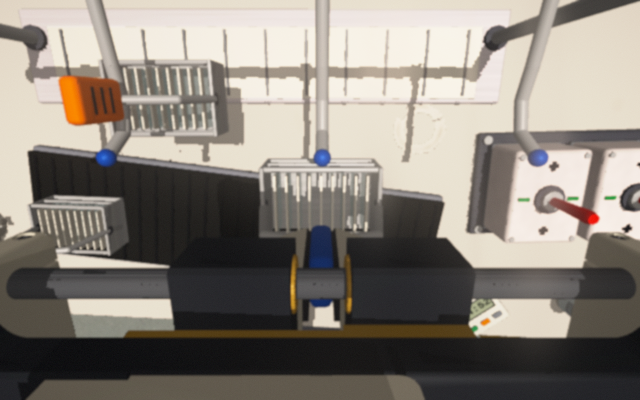

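Call:
{"fn": "carry_out", "kwargs": {"xyz": [[0.31,0,0],[0.31,0.01,0],[0.31,0,0],[0.28,0,0],[0,0,0],[0,0,0]], "dr": [[0,0,0],[0,0,0],[0,0,0],[0,0,0],[0,0,0],[0,0,0]]}}

```text
time: 37.62
tool_pos: [617.2, 35.4, 280.4]
tcp_rot: [-3.142, 0.001, 0.06]
contact_force: [-0.8, 0.1, -2.1]
grip_width: 9.5
```

Call:
{"fn": "carry_out", "kwargs": {"xyz": [[0,0,0.26],[0,0,0.26],[0,0,0.15],[0,0,0.08],[0,0,0.05],[0,0,0],[0,0,0]], "dr": [[0,0,0],[0,0,0],[0,0,0],[0,0,0],[0,0,0],[0,0,0],[0,0,0]]}}

```text
time: 38.5
tool_pos: [618.2, 35.2, 232.9]
tcp_rot: [3.141, -0.001, 0.06]
contact_force: [-0.4, -0.4, -2.1]
grip_width: 9.7
```

```bash
python3 - <<'E'
from h import *
o=get_obs();print(o['tool_pos'],o['tcp_rot'],o['grip_width'],o['contact_force'])
s=capture('side');crop(s['image'],170,100,440,310,2.9,'pics/s21.png')
E
```

```text
[618.18038797  35.19284019 232.91524079] [ 3.14140551e+00 -8.24877035e-04  5.95736270e-02] 9.717636224557431 [-0.36070513 -0.37318152 -2.14276206]
```

View pics/s21.png

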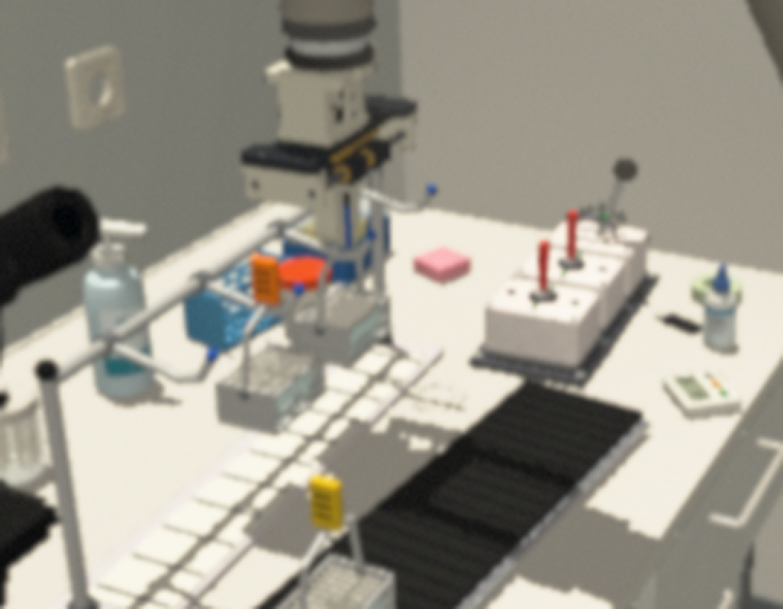

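Call:
{"fn": "carry_out", "kwargs": {"xyz": [[0,0,0.03],[0,0,0.02],[0,0,0],[0,0,0]], "dr": [[0,0,0],[0,0,0],[0,0,0],[0,0,0]]}}

```text
time: 39.05
tool_pos: [618.3, 35.2, 231.4]
tcp_rot: [3.141, -0.003, 0.06]
contact_force: [-2.7, 1.2, 7.5]
grip_width: 9.8
```

Seated. Release and retreat.

Call:
{"fn": "carry_out", "kwargs": {"xyz": [[0,0,0],[0,0,0],[0,0,0],[0,0,0],[0,0,0],[0,0,0],[0,0,-0.4],[0,0,-0.6]], "dr": [[0,0,0],[0,0,0],[0,0,0],[0,0,0],[0,0,0],[0,0,0],[0,0,0],[0,0,0]], "gripper": 1}}

```text
time: 40.05
tool_pos: [617.5, 35.2, 289.0]
tcp_rot: [-3.141, 0.003, 0.06]
contact_force: [0.8, -0.2, -0.1]
grip_width: 85.2
```

Call:
{"fn": "carry_out", "kwargs": {"xyz": [[-0.9,0,0],[-0.9,0,0],[-0.9,0,0],[-0.4,-0.9,0],[0,-0.95,0],[0,-0.95,0],[0,-0.95,0],[0,0,0]], "dr": [[0,0,0],[0,0,0],[0,0,0],[0,0,0],[0,0,0],[0,0,0],[0,0,0],[0,0,0]]}}

```text
time: 41.05
tool_pos: [418.1, 252.0, 289.4]
tcp_rot: [-3.141, -0.0, 0.065]
contact_force: [-0.6, -0.9, -0.3]
grip_width: 91.7
```

Call:
{"fn": "carry_out", "kwargs": {"xyz": [[0,-0.5,0],[0,0,0],[0,0,0]], "dr": [[0,0,0.45],[0,0,0],[0,0,0]]}}

```text
time: 41.42
tool_pos: [417.3, 277.6, 289.4]
tcp_rot: [3.141, 0.0, -0.003]
contact_force: [-0.2, -0.7, 1.0]
grip_width: 91.5
```

```bash
python3 - <<'E'
from h import *
o=get_obs();print(o['tool_pos'],o['tcp_rot'],o['grip_width'],o['contact_force'])
s=capture('side');crop(s['image'],170,100,440,340,2.5,'pics/s22.png')
c=capture('wrist');cv2.imwrite('pics/w22.png',c['image'])
E
```

```text
[417.25122726 277.64126157 289.42824411] [ 3.14081607e+00  1.30500043e-04 -2.96369840e-03] 91.53692096059235 [-0.21400089 -0.6955689   1.0016942 ]
```

View pics/s22.png

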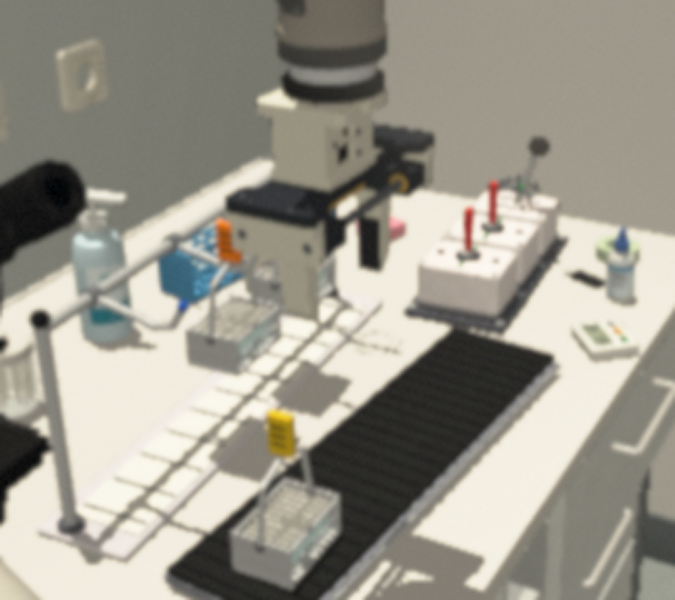

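View pics/w22.png

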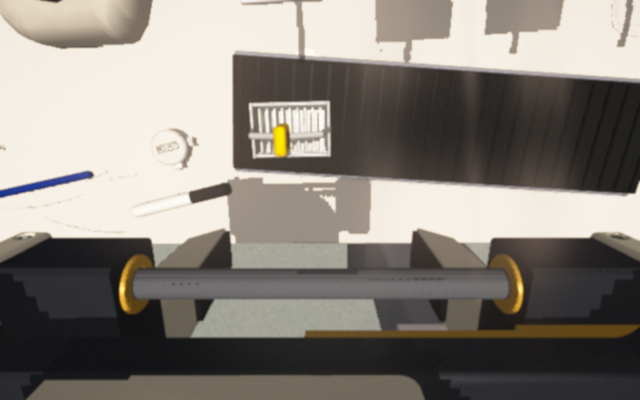

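```bash
python3 - <<'E'
from h import *
c=capture('wrist');s=capture('side');t=capture('top')
q=[(250,103),(329,102),(330,156),(253,156)];sp=(281,433);tp=(281,140)
P=np.array([onz(c,*p,64) for p in q]); m=P.mean(0)
yv=(P[0]-P[1])+(P[3]-P[2]); xv=(P[0]-P[3])+(P[1]-P[2])
print(m.round(1),'yaw',-np.arctan2(yv[0],yv[1]).round(3),np.arctan2(xv[1],xv[0]).round(3))
print('tab',tri(ray(s,170+(sp[0]+.5)/2.5-.5,100+(sp[1]+.5)/2.5-.5),ray(c,*tp)))
for z in (0,100,200,300,400): print(z,onz(t,199,180,z)[:2].round(),onz(t,180,210,z)[:2].round())
print(step([458.7,308.5,200])[0]*60)
crop(t['image'],90,80,380,290,2.7,'pics/t22.png')
E
```

```text
[458.9 308.6  64. ] yaw 0.004 0.012
tab (array([458.71721074, 310.503533  , 144.37906865]), [1.3, 1.3])
0 [677. 442.] [563. 510.]
100 [662. 414.] [555. 478.]
200 [646. 386.] [546. 446.]
300 [631. 358.] [537. 414.]
400 [616. 329.] [529. 382.]
[ 41.22713403 -30.70447863  89.6087541 ]
```

View pics/t22.png

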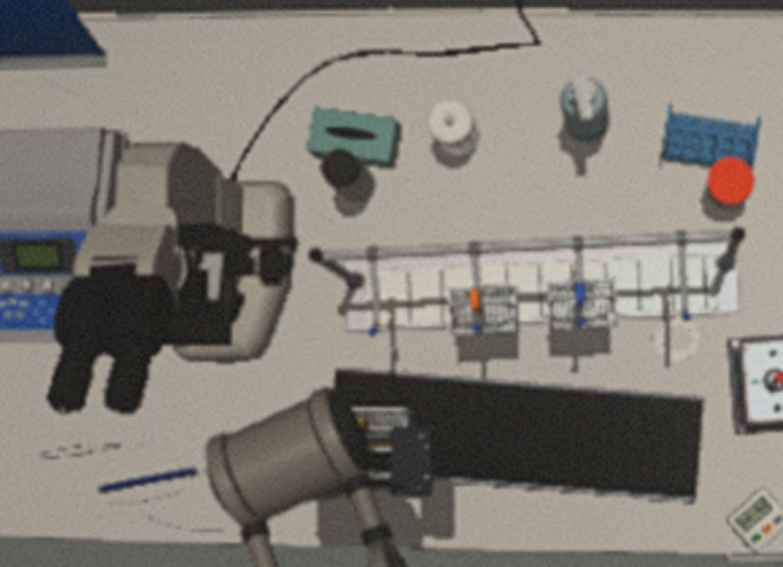

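Call:
{"fn": "carry_out", "kwargs": {"xyz": [[0.34,-0.26,0],[0.34,-0.26,0.3],[0,0,0.5],[0,0,0.5],[0,0,0.5],[0,0,0.5],[0,0,0],[0,0,0]], "dr": [[0,0,0],[0,0,-0.05],[0,0,0],[0,0,0],[0,0,0],[0,0,0],[0,0,0],[0,0,0]]}}

```text
time: 42.68
tool_pos: [458.8, 309.9, 152.7]
tcp_rot: [-3.141, -0.002, 0.004]
contact_force: [0.7, -0.1, 0.4]
grip_width: 91.8
```

```bash
python3 - <<'E'
from h import *
o=get_obs();print(o['tool_pos'],o['tcp_rot'],o['grip_width'],o['contact_force'])
c=capture('wrist');cv2.imwrite('pics/w23.png',c['image'])
E
```

```text
[458.76814056 309.86329204 152.66671412] [-3.14093209e+00 -1.61599039e-03  3.50083498e-03] 91.78993881023807 [ 0.74803315 -0.08758186  0.3652261 ]
```

View pics/w23.png

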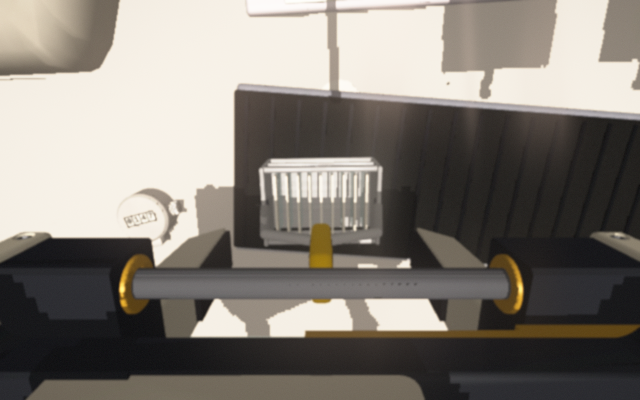

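Call:
{"fn": "carry_out", "kwargs": {"xyz": [[0,0,0],[0,0,0],[0,0,0],[0,0,0],[0,0,0],[0,0,0],[0,0,0],[0,0,0]], "dr": [[0,0,0],[0,0,0],[0,0,0],[0,0,0],[0,0,0],[0,0,0],[0,0,0],[0,0,0]], "gripper": -1}}

```text
time: 43.72
tool_pos: [458.0, 309.7, 151.4]
tcp_rot: [3.142, 0.0, 0.004]
contact_force: [0.0, -0.3, 0.3]
grip_width: 16.1
```

Call:
{"fn": "carry_out", "kwargs": {"xyz": [[0,0,0],[0,0,0],[0,0,0],[0,0,0],[0,0,0]], "dr": [[0,0,0],[0,0,0],[0,0,0],[0,0,0],[0,0,0]]}}

```text
time: 44.35
tool_pos: [458.0, 309.7, 151.4]
tcp_rot: [3.141, 0.0, 0.004]
contact_force: [-0.8, -0.0, -0.2]
grip_width: 9.9
```

Call:
{"fn": "carry_out", "kwargs": {"xyz": [[0,0,-0.3],[0,0,-0.5],[0,0,-0.5],[0,0,-0.5],[0,0,-0.33],[0,0,0],[0,0,0]], "dr": [[0,0,0],[0,0,0],[0,0,-0.2],[0,0,-0.2],[0,0,0],[0,0,0],[0,0,0]]}}

```text
time: 45.22
tool_pos: [457.6, 309.5, 278.1]
tcp_rot: [3.141, 0.002, 0.06]
contact_force: [0.1, 0.0, -1.2]
grip_width: 10.0
```

```bash
python3 - <<'E'
from h import *
o=get_obs();print(o['tool_pos'],o['tcp_rot'],o['grip_width'],o['contact_force'])
c=capture('wrist');cv2.imwrite('pics/w24.png',c['image'])
s=capture('side');cv2.imwrite('pics/s24.png',s['image'])
print(step([532,281,280])[0])
E
```

```text
[457.56680402 309.51257811 278.10143145] [3.14073466e+00 1.72966351e-03 5.95658070e-02] 10.034100261258523 [ 0.0926363   0.02817864 -1.20970024]
[ 1.21051347  0.5481099  -0.03696189]
```

View pics/w24.png

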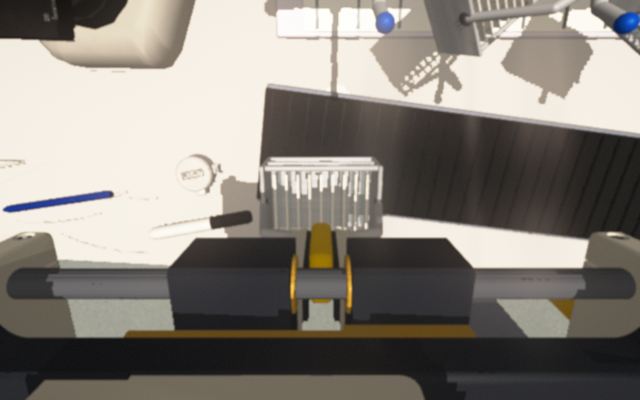

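View pics/s24.png

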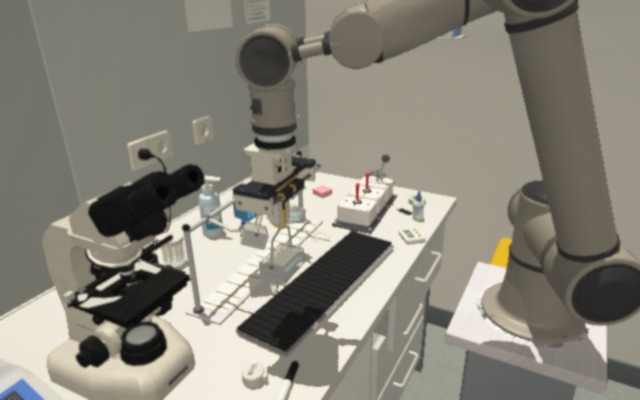

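Call:
{"fn": "carry_out", "kwargs": {"xyz": [[0,0,0],[0,0,0],[0,0,0],[0,0,0],[0,0,0],[0,0,0],[0,0,0],[0,0,0]], "dr": [[0,0,0],[0,0,0],[0,0,0],[0,0,0],[0,0,0],[0,0,0],[0,0,0],[0,0,0]]}}

```text
time: 46.32
tool_pos: [458.0, 309.7, 279.3]
tcp_rot: [3.142, -0.0, 0.06]
contact_force: [0.3, -0.5, -1.4]
grip_width: 9.7
```

```bash
python3 - <<'E'
from h import *
o=get_obs();print(o['tool_pos'],o['tcp_rot'],o['grip_width'],o['contact_force'])
c=capture('wrist');s=capture('side');t=capture('top')
a=cv2.resize(s['image'][140:320,170:440],None,fx=2.5,fy=2.5,interpolation=cv2.INTER_CUBIC)
cv2.imwrite('pics/s25.png',a);crop(t['image'],200,140,380,240,4.2,'pics/t25.png');cv2.imwrite('pics/w25.png',c['image'])
E
```

```text
[458.03027514 309.73613941 279.28446396] [ 3.14150743e+00 -2.54088630e-05  5.95114697e-02] 9.743940040275039 [ 0.25377007 -0.47140479 -1.42748944]
```

View pics/s25.png

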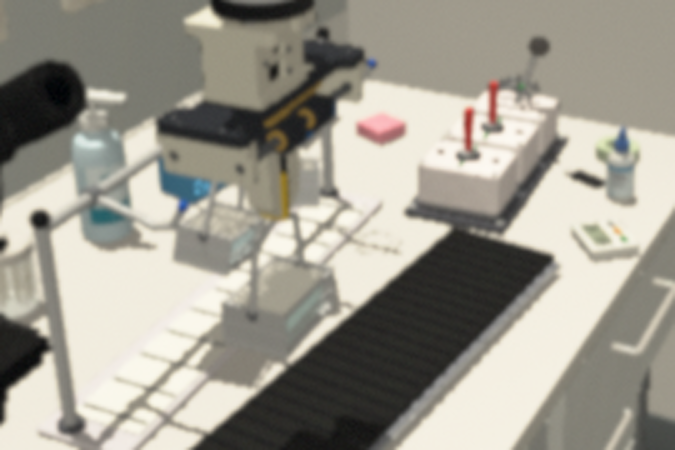

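View pics/t25.png

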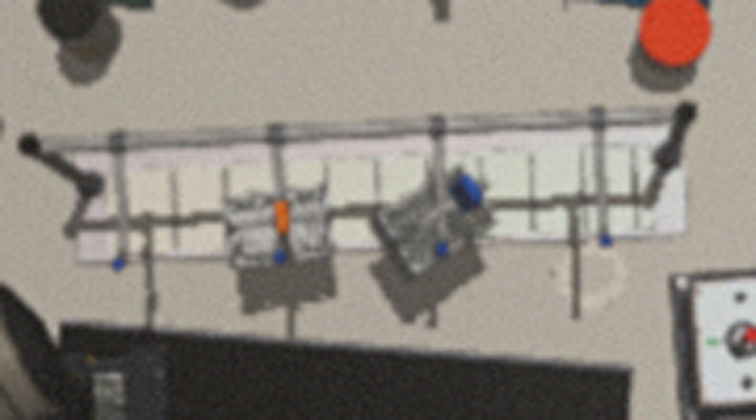

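View pics/w25.png

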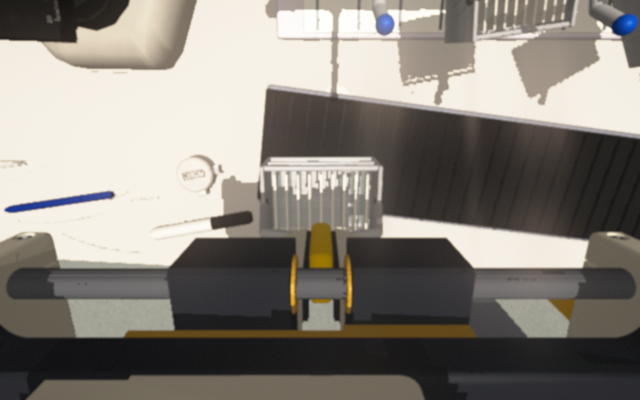

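Call:
{"fn": "carry_out", "kwargs": {"xyz": [[0.31,0.14,0],[0.31,0.14,0],[0.31,0.14,0],[0.28,0.13,0],[0,0,0],[0,0,0]], "dr": [[0,0,0],[0,0,0],[0,0,0],[0,0,0],[0,0,0],[0,0,0]]}}

```text
time: 47.22
tool_pos: [532.3, 281.1, 279.1]
tcp_rot: [3.142, 0.001, 0.059]
contact_force: [0.4, 0.2, -1.2]
grip_width: 9.8
```

```bash
python3 - <<'E'
from h import *
o=get_obs();print(o['tool_pos'],o['tcp_rot'],o['grip_width'],o['contact_force'])
c=capture('wrist');s=capture('side')
crop(s['image'],170,120,440,320,2.5,'pics/s26.png');cv2.imwrite('pics/w26.png',c['image'])
for b in blobs(c['image'],(105,120,60),(130,255,255),10): print(b,onz(c,*b[0],222.5))
print(step([603.3,285.4,280])[0])
E
```

```text
[532.26385087 281.10562805 279.07249349] [3.14158811e+00 7.41694165e-04 5.93739024e-02] 9.815390613104794 [ 0.44893563  0.19320098 -1.22962913]
([321.1, 161.4], [314, 154, 15, 16, 189]) [570.51857905 282.60514192 222.5       ]
([539.1, 161.5], [533, 155, 14, 14, 148]) [578.17385145 156.56945311 222.5       ]
([75.9, 249.4], [56, 245, 40, 10, 208]) [505.75279727 431.7918333  222.5       ]
[ 1.19044617  0.00568554 -0.01003013]
```

View pics/s26.png

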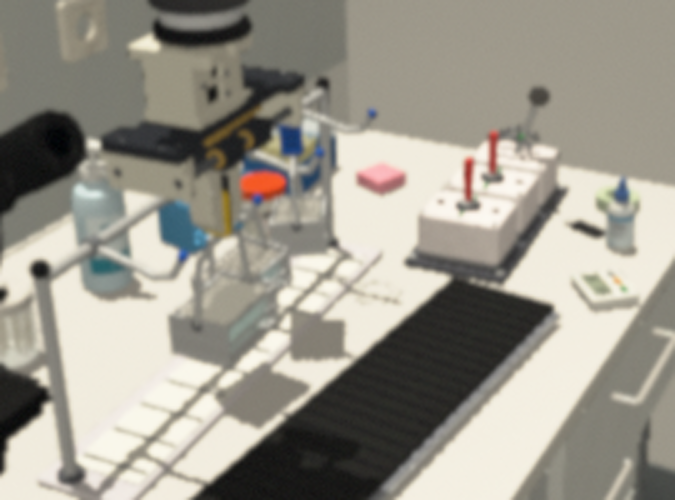

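View pics/w26.png

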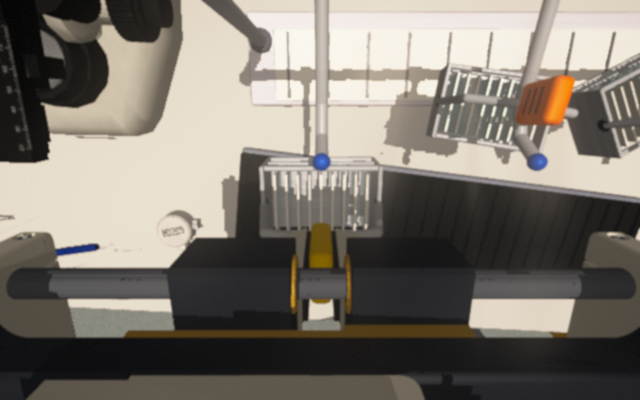

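Call:
{"fn": "carry_out", "kwargs": {"xyz": [[0.3,0,0],[0.3,0,0],[0.3,0,0],[0.29,0,0],[0,0,0],[0,0,0]], "dr": [[0,0,0],[0,0,0],[0,0,0],[0,0,0],[0,0,0],[0,0,0]]}}

```text
time: 48.08
tool_pos: [602.9, 285.7, 279.4]
tcp_rot: [3.142, 0.001, 0.06]
contact_force: [-0.5, -0.2, -0.9]
grip_width: 10.2
```

Call:
{"fn": "carry_out", "kwargs": {"xyz": [[0,0,0.26],[0,0,0.26],[0,0,0.15],[0,0,0.08],[0,0,0.05],[0,0,0],[0,0,0]], "dr": [[0,0,0],[0,0,0],[0,0,0],[0,0,0],[0,0,0],[0,0,0],[0,0,0]]}}

```text
time: 48.95
tool_pos: [603.5, 285.4, 233.2]
tcp_rot: [-3.141, -0.001, 0.06]
contact_force: [-4.8, -1.3, 6.8]
grip_width: 10.1
```

```bash
python3 - <<'E'
from h import *
o=get_obs();print(o['tool_pos'],o['tcp_rot'],o['grip_width'],o['contact_force'])
c=capture('wrist');s=capture('side')
crop(s['image'],170,120,440,320,2.5,'pics/s27.png');cv2.imwrite('pics/w27.png',c['image'])
E
```

```text
[603.47087175 285.35111439 233.16782717] [-3.14139660e+00 -1.07730210e-03  5.96720402e-02] 10.133151008644042 [-4.76457618 -1.34786763  6.83153559]
```

View pics/s27.png

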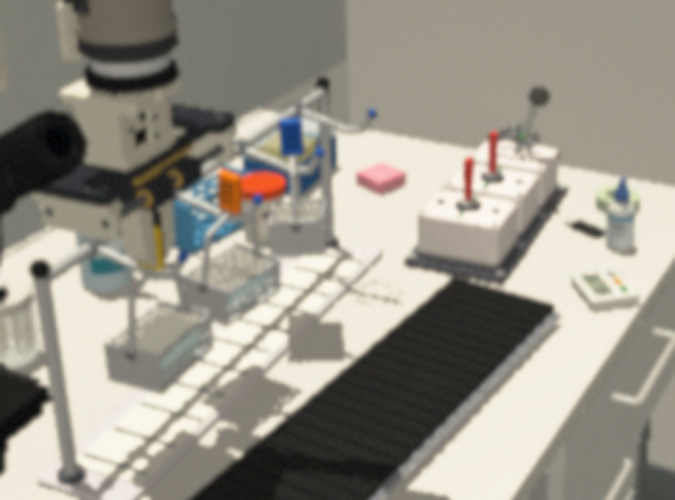

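Call:
{"fn": "carry_out", "kwargs": {"xyz": [[-0.03,0,0],[0,0,0],[0,0,0]], "dr": [[0,0,0],[0,0,0],[0,0,0]]}}

```text
time: 49.42
tool_pos: [602.4, 285.3, 232.9]
tcp_rot: [-3.141, -0.003, 0.059]
contact_force: [-1.3, -1.0, 6.9]
grip_width: 10.0
```

Call:
{"fn": "carry_out", "kwargs": {"xyz": [[0,0,0],[0,0,0],[0,0,0],[0,0,0],[0,0,0],[0,0,0],[0,0,-0.4],[0,0,-0.6]], "dr": [[0,0,0],[0,0,0],[0,0,0],[0,0,0],[0,0,0],[0,0,0],[0,0,0],[0,0,0]], "gripper": 1}}

```text
time: 50.42
tool_pos: [601.5, 285.1, 290.7]
tcp_rot: [3.141, 0.003, 0.06]
contact_force: [0.6, 0.0, -0.3]
grip_width: 84.9
```

Call:
{"fn": "carry_out", "kwargs": {"xyz": [[-0.9,0,0],[-0.9,0,0],[-0.9,0,0],[-0.6,0.5,0],[0,0.95,0],[0,0.95,0],[0,0.95,0],[0,0.95,0]], "dr": [[0,0,0],[0,0,0],[0,0,0],[0,0,0],[0,0,0],[0,0,0],[0,0,0],[0,0,0]]}}

```text
time: 51.42
tool_pos: [419.5, 14.2, 291.7]
tcp_rot: [3.141, -0.001, 0.06]
contact_force: [0.8, -0.9, 0.2]
grip_width: 92.2
```

Call:
{"fn": "carry_out", "kwargs": {"xyz": [[0,0,0],[0,0,0],[0,0,0]], "dr": [[0,0,0],[0,0,0],[0,0,0]]}}

```text
time: 51.8
tool_pos: [419.6, 17.2, 291.4]
tcp_rot: [-3.141, -0.0, 0.062]
contact_force: [-0.1, 0.1, 0.3]
grip_width: 92.0
```

```bash
python3 - <<'E'
from h import *
o=get_obs();print(o['tool_pos'],o['tcp_rot'],o['grip_width'],o['contact_force'])
c=capture('wrist');s=capture('side');t=capture('top')
crop(s['image'],170,120,440,320,2.9,'pics/s28.png');cv2.imwrite('pics/w28.png',c['image']);crop(t['image'],200,140,380,240,4.2,'pics/t28.png')
E
```

```text
[419.56913354  17.15070987 291.35886592] [-3.14143365e+00 -1.41763014e-04  6.16349235e-02] 91.98976351608748 [-0.12546248  0.13026635  0.31981136]
```

View pics/s28.png

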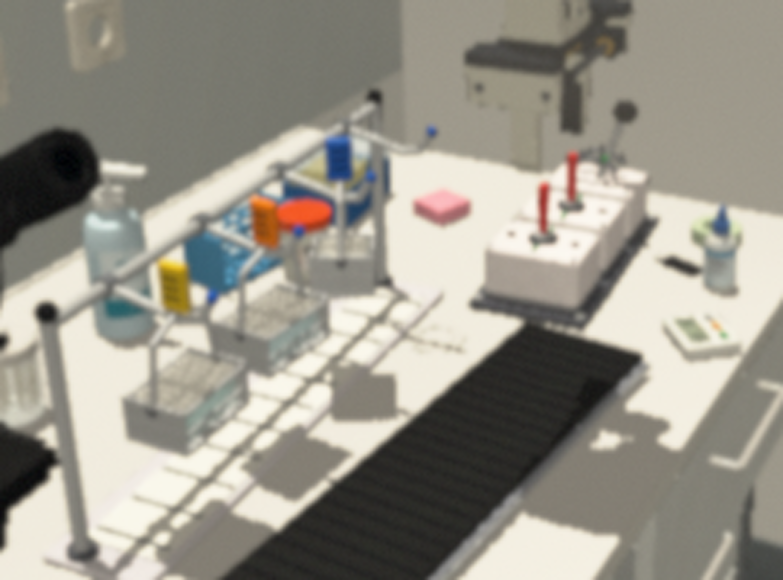

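View pics/w28.png

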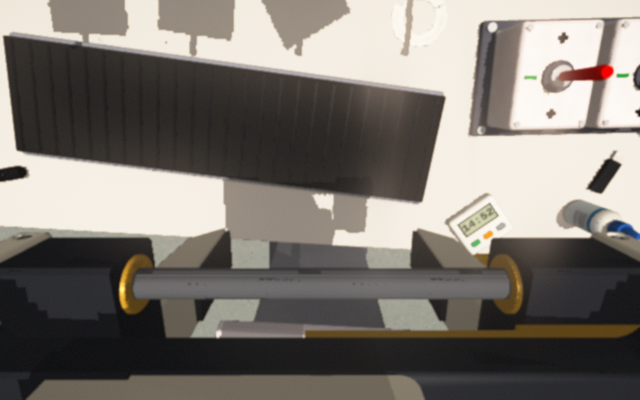

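View pics/t28.png

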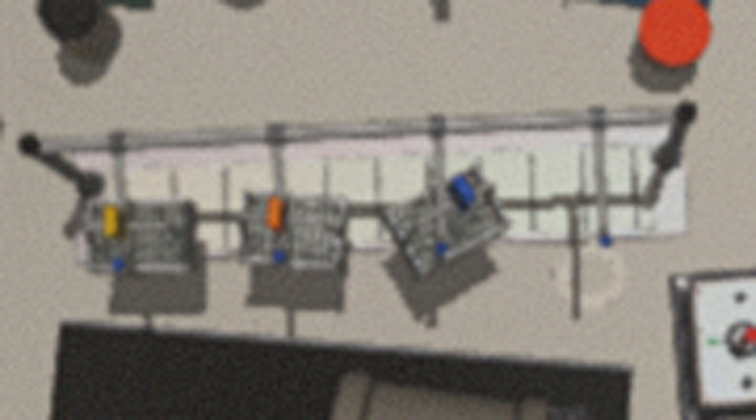

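```bash
python3 - <<'E'
from h import *
s=capture('side');t=capture('top')
crop(s['image'],170,120,440,320,2.9,'pics/s29.png');crop(t['image'],200,140,380,240,4.2,'pics/t29.png')
for n,lo,hi in [('blue',(105,130,50),(128,255,255)),('or',(5,170,120),(14,255,255)),('yel',(22,150,90),(32,255,255))]:
    print(n,[b for b in blobs(s['image'],lo,hi,25) if 200<b[0][0]<330],[b for b in blobs(t['image'],lo,hi,6) if 210<b[0][0]<350 and 150<b[0][1]<220])
for n,a,b in [('y',(111,219),(175,287)),('o',(275,213),(265,222)),('b',(462,191),(340,158))]:
    print(n,tri(ray(t,200+(a[0]+.5)/4.2-.5,140+(a[1]+.5)/4.2-.5),ray(s,170+(b[0]+.5)/2.9-.5,120+(b[1]+.5)/2.9-.5)))
E
```

```text
blue [([286.4, 173.9], [283, 167, 8, 14, 87])] [([309.7, 184.5], [308, 182, 4, 6, 15])]
or [([268.1, 194.9], [257, 189, 26, 16, 240])] [([265.0, 190.5], [264, 188, 3, 6, 18])]
yel [([229.8, 218.2], [225, 210, 10, 17, 130])] [([225.9, 192.7], [225, 189, 3, 7, 16])]
y (array([604.01919975, 287.46671381, 225.02528103]), [0.7, 0.7])
o (array([610.60949036, 161.13957584, 225.09634506]), [0.3, 0.3])
b (array([628.67707315,  17.95997703, 226.82233119]), [0.3, 0.3])
```

View pics/s29.png

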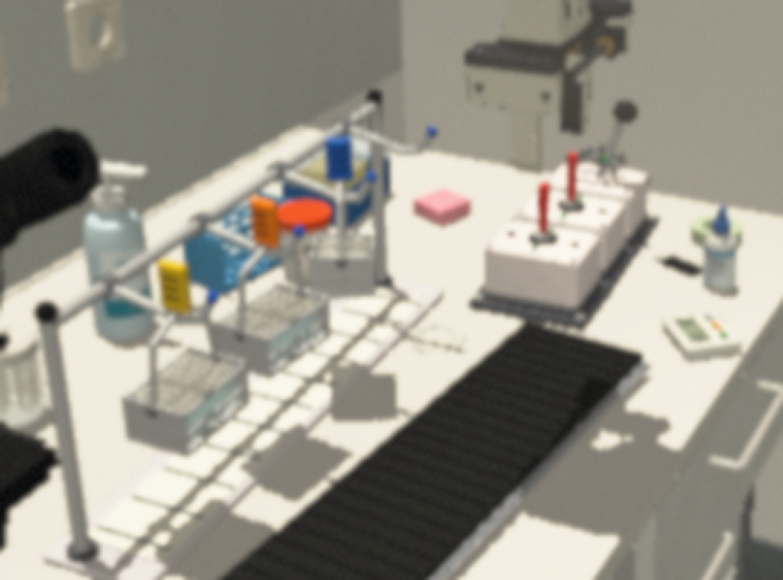

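Call:
{"fn": "carry_out", "kwargs": {"xyz": [[0.67,0,0],[0.67,0,0],[0.66,0,0],[0,0,0],[0,0,0],[0,0,0]], "dr": [[0,0,0],[0,0,0],[0,0,0],[0,0,0],[0,0,0],[0,0,0]]}}

```text
time: 52.8
tool_pos: [538.6, 23.2, 291.6]
tcp_rot: [3.141, -0.0, 0.06]
contact_force: [-0.2, 0.8, 0.7]
grip_width: 92.0
```

```bash
python3 - <<'E'
from h import *
o=get_obs();print(o['tool_pos'],o['tcp_rot'],o['grip_width'],o['contact_force'])
c=capture('wrist');cv2.imwrite('pics/w30.png',c['image'])
t=capture('top');crop(t['image'],200,140,380,240,4.2,'pics/t30.png')
E
```

```text
[538.60765718  23.22871852 291.64274282] [ 3.14149447e+00 -6.18090856e-05  5.97706667e-02] 91.97147008732333 [-0.21545512  0.77493546  0.70665034]
```

View pics/w30.png

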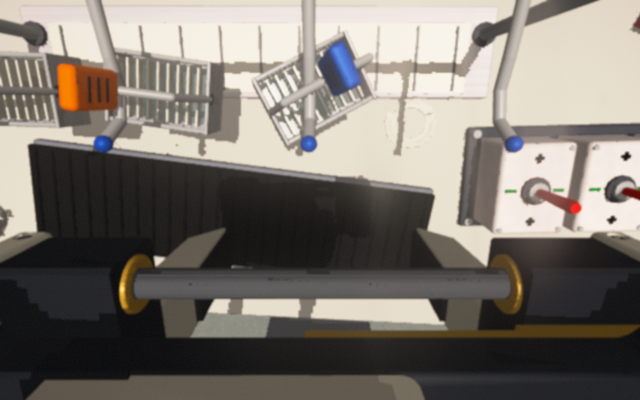

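```bash
python3 - <<'E'
from h import *
c=capture('wrist');s=capture('side')
crop(c['image'],230,10,420,160,4,'pics/w30c.png')
P=np.array([onz(c,*p,145) for p in [(253,79),(345,33),(374,98),(293,147)]])
print(P.round(1),P.mean(0)); yv=(P[0]-P[1])+(P[3]-P[2]);print(-np.arctan2(yv[0],yv[1]),[np.linalg.norm(P[i]-P[i-1]) for i in range(4)])
print(tri(ray(s,286.4,173.9),ray(c,340,67)))
E
```

```text
[[623.8  81.7 145. ]
 [661.7  11.2 145. ]
 [615.2 -16.1 145. ]
 [571.6  47.7 145. ]] [618.07003793  31.1385809  145.        ]
0.5459746016436878 [np.float64(62.23198651210286), np.float64(80.00899824497458), np.float64(53.94404797584779), np.float64(77.30165763287927)]
(array([630.1968446 ,  17.53585809, 227.15210701]), [0.6, 0.6])
```

View pics/w30c.png

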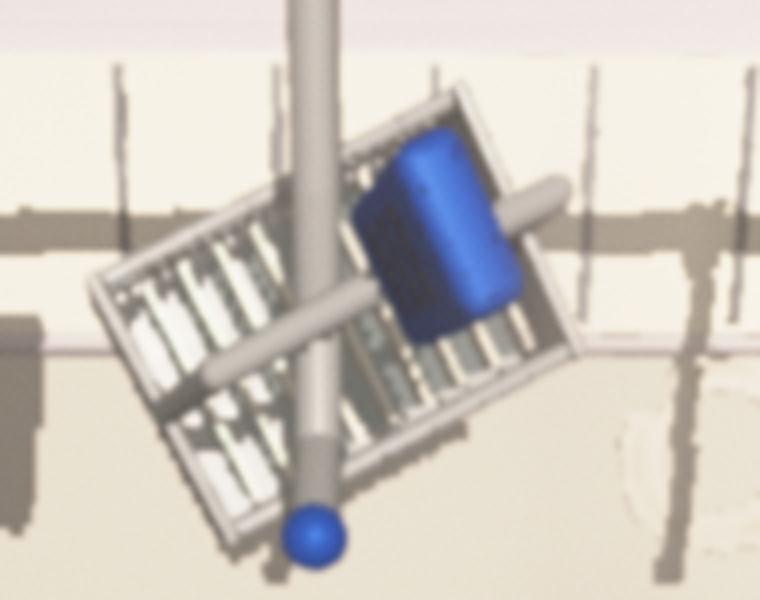

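Call:
{"fn": "carry_out", "kwargs": {"xyz": [[0,0,-0.25],[0,0,0],[0,0,0],[0,0,0],[0,0,0],[0,0,0]], "dr": [[0,0,0],[0,0,-0.88],[0,0,-0.88],[0,0,-0.88],[0,0,-0.87],[0,0,0]]}}

```text
time: 53.75
tool_pos: [539.6, 23.0, 307.3]
tcp_rot: [3.141, -0.001, 0.549]
contact_force: [0.0, -0.4, 0.5]
grip_width: 91.2
```

```bash
python3 - <<'E'
from h import *
o=get_obs();print(o['tool_pos'],o['tcp_rot'])
print(step([641,5,305])[0])
c=capture('wrist');s=capture('side')
cv2.imwrite('pics/w31.png',c['image'])
E
```

```text
[539.63881504  23.03778055 307.29900157] [ 3.14073793e+00 -9.96362091e-04  5.48536723e-01]
[1.28470656 1.13738447 0.04056891]
```

Call:
{"fn": "carry_out", "kwargs": {"xyz": [[0.43,0.38,0],[0.43,0.38,0],[0.42,0.38,0.04],[0,0,0],[0,0,0],[0,0,0],[0,0,0]], "dr": [[0,0,0],[0,0,0],[0,0,0],[0.75,0,0],[0.75,0,0],[0,0,0],[0,0,0]]}}

```text
time: 54.72
tool_pos: [640.6, 5.0, 304.0]
tcp_rot: [-2.934, 0.0, 0.549]
contact_force: [0.2, 0.6, -1.1]
grip_width: 91.7
```

```bash
python3 - <<'E'
from h import *
o=get_obs();print(o['tool_pos'],o['tcp_rot'])
print('zt',R.from_euler('xyz',o['tcp_rot']).apply([0,0,1]))
print(step([632.5,15,240])[0])
c=capture('wrist');s=capture('side')
cv2.imwrite('pics/w32.png',c['image']);crop(s['image'],170,90,440,290,2.9,'pics/s32.png')
E
```

```text
[640.62396605   4.99083043 304.04415202] [-2.93409901e+00  1.42125189e-04  5.48925911e-01]
zt [-0.10760767  0.17566982 -0.97855031]
[-0.02831397  0.01150333  1.08838225]
```

View pics/w32.png

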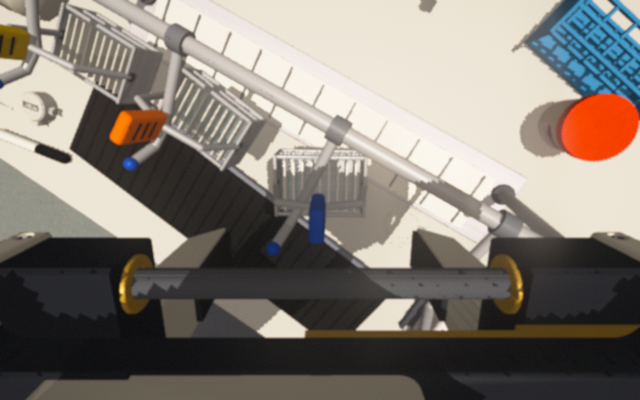

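View pics/s32.png

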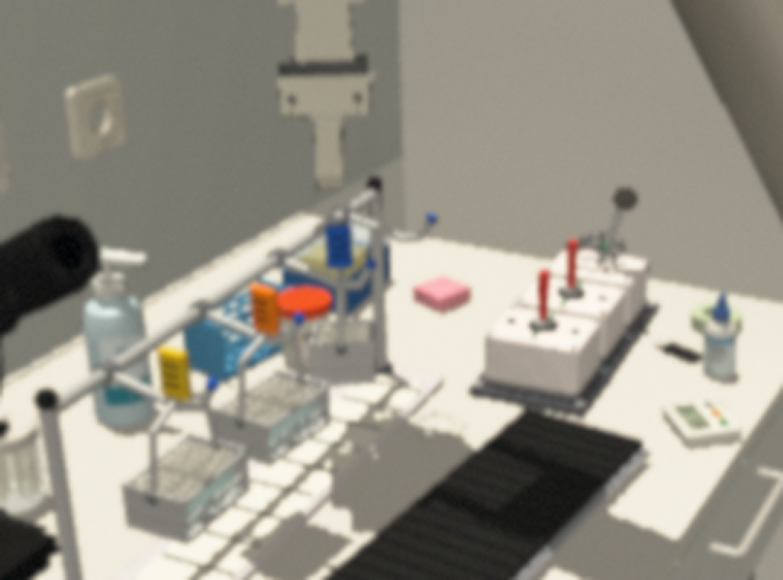

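Call:
{"fn": "carry_out", "kwargs": {"xyz": [[0,0,0],[0,0,0],[-0.03,0.01,0.36],[0,0,0.36],[0,0,0.36],[0,0,0],[0,0,0]], "dr": [[0,0,0],[0,0,0],[0,0,0],[0,0,0],[0,0,0],[0,0,0],[0,0,0]], "gripper": 0.3}}

```text
time: 55.7
tool_pos: [632.8, 14.8, 241.5]
tcp_rot: [-2.933, -0.001, 0.55]
contact_force: [0.1, -0.5, 1.1]
grip_width: 59.6
```

```bash
python3 - <<'E'
from h import *
o=get_obs();print(o['tool_pos'],o['tcp_rot'],o['contact_force'],o['grip_width'])
c=capture('wrist');s=capture('side')
cv2.imwrite('pics/w33.png',c['image']);crop(s['image'],170,90,440,290,2.9,'pics/s33.png')
E
```

```text
[632.82996331  14.80230854 241.45549707] [-2.93333928e+00 -1.11405807e-03  5.49640116e-01] [ 0.07286    -0.45432039  1.07314247] 59.59329142256377
```

View pics/w33.png

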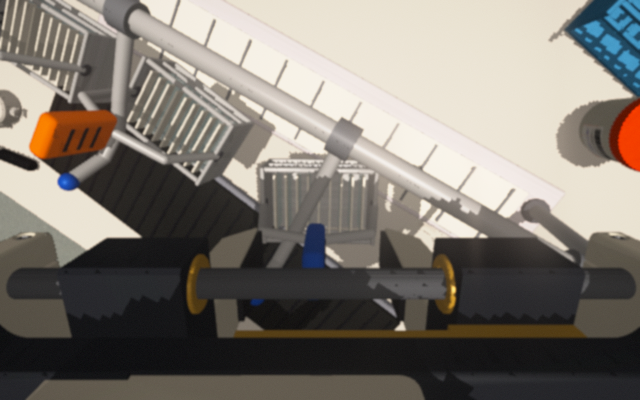

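View pics/s33.png

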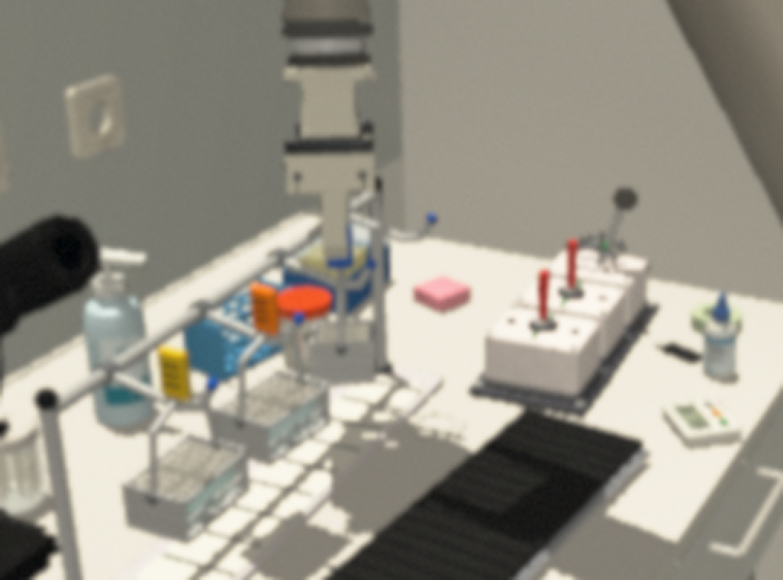

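Call:
{"fn": "carry_out", "kwargs": {"xyz": [[0,-0.02,0],[0,0,0],[0,0,0],[0,0,0],[0,0,0],[0,0,0],[0,0,0],[0,0,0]], "dr": [[0,0,0],[0,0,0],[0,0,0],[0,0,0],[0,0,0],[0,0,0],[0,0,0],[0,0,0]], "gripper": -1}}

```text
time: 56.8
tool_pos: [631.7, 16.2, 240.8]
tcp_rot: [-2.932, -0.0, 0.55]
contact_force: [-1.3, 1.9, 2.9]
grip_width: 9.9
```

Call:
{"fn": "carry_out", "kwargs": {"xyz": [[0,0,0],[0,0,0]], "dr": [[0,0,0],[0,0,0]]}}

```text
time: 57.05
tool_pos: [631.7, 16.1, 240.8]
tcp_rot: [-2.932, -0.0, 0.55]
contact_force: [-1.3, 2.2, 2.6]
grip_width: 9.9
```

```bash
python3 - <<'E'
from h import *
Rt=R.from_euler('xyz',get_obs()['tcp_rot'])
print(Rt.inv().apply([0,0,20])/60, Rt.inv().apply([-12,17.5,3])/60)
E
```

```text
[ 4.62781282e-05 -6.93817118e-02 -3.26032647e-01] [-0.01812718 -0.35585863  0.02460666]
```

Call:
{"fn": "carry_out", "kwargs": {"xyz": [[0,-0.035,-0.163],[0,-0.035,-0.163],[-0.01,-0.12,0.01],[-0.01,-0.12,0.01],[0,-0.12,0],[0,0,0],[0,0,0]], "dr": [[0,0,0],[0,0,0],[0,0,0],[0,0,0],[0,0,0],[0,0,0],[0,0,0]]}}

```text
time: 57.92
tool_pos: [619.6, 33.6, 263.9]
tcp_rot: [-2.932, 0.0, 0.55]
contact_force: [0.6, -0.4, -2.4]
grip_width: 9.9
```

```bash
python3 - <<'E'
from h import *
o=get_obs();print(o['tool_pos'],o['tcp_rot'],o['contact_force'],o['grip_width'])
c=capture('wrist');s=capture('side')
cv2.imwrite('pics/w34.png',c['image']);crop(s['image'],170,90,440,290,2.9,'pics/s34.png')
E
```

```text
[619.57779214  33.55245664 263.93133388] [-2.93241309e+00  6.94320366e-05  5.49781354e-01] [ 0.6413902  -0.35118389 -2.36720906] 9.915509043885514
```

View pics/w34.png

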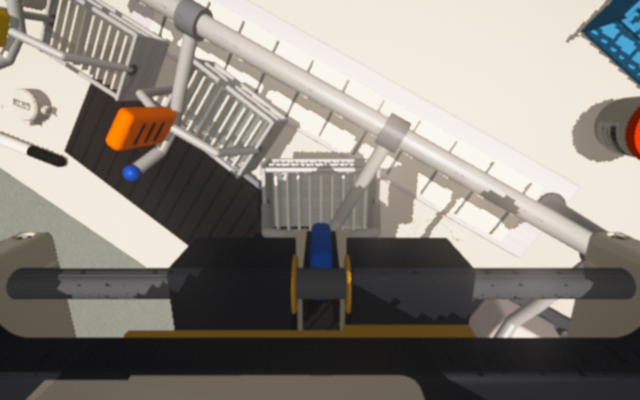

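View pics/s34.png

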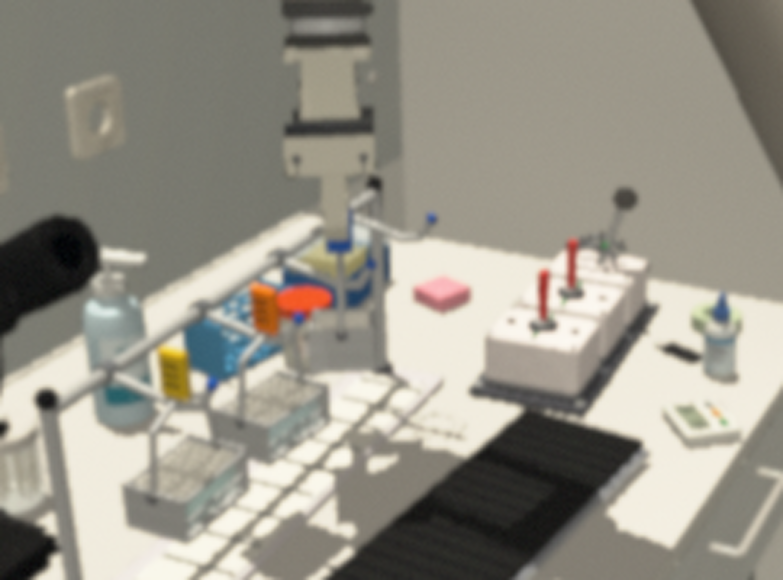

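Call:
{"fn": "carry_out", "kwargs": {"xyz": [[0,0,0],[0,0,0],[0,0,0],[0,0,0],[0,0,0],[0,0,0],[0,0,0],[0,0,0]], "dr": [[-0.75,0,0],[-0.75,0,0],[0,0,0.7],[0,0,0.7],[0,0,0.7],[0,0,0.7],[0,0,0.7],[0,0,0]]}}

```text
time: 59.02
tool_pos: [619.6, 33.4, 263.8]
tcp_rot: [-3.142, 0.0, 0.062]
contact_force: [-0.2, -0.4, -1.5]
grip_width: 10.2
```

```bash
python3 - <<'E'
from h import *
o=get_obs();print(o['tool_pos'],o['tcp_rot'],o['contact_force'],o['grip_width'])
c=capture('wrist');s=capture('side')
cv2.imwrite('pics/w35.png',c['image']);crop(s['image'],170,90,440,290,2.9,'pics/s35.png')
print(step([617.8,35.4,240],R.from_euler('xyz',[np.pi,0,.06])))
E
```

```text
[619.5596329   33.38939764 263.80458616] [-3.14150653e+00  3.67225606e-04  6.15141432e-02] [-0.17257755 -0.42147853 -1.54107662] 10.200422197176577
(array([-0.02711744, -0.03452296,  0.39784031]), array([1.04667299e-05, 1.74793842e-03, 1.97175966e-02]))
```

View pics/w35.png

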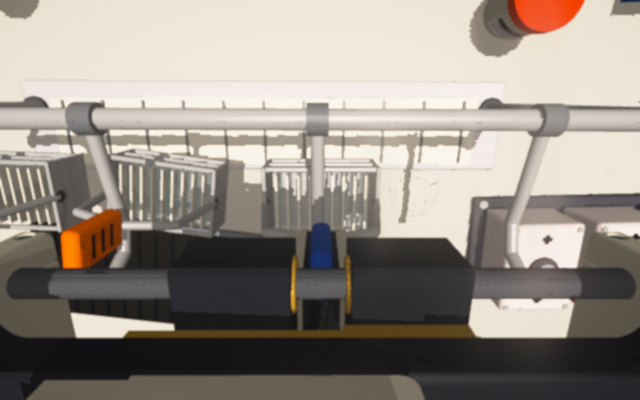

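View pics/s35.png

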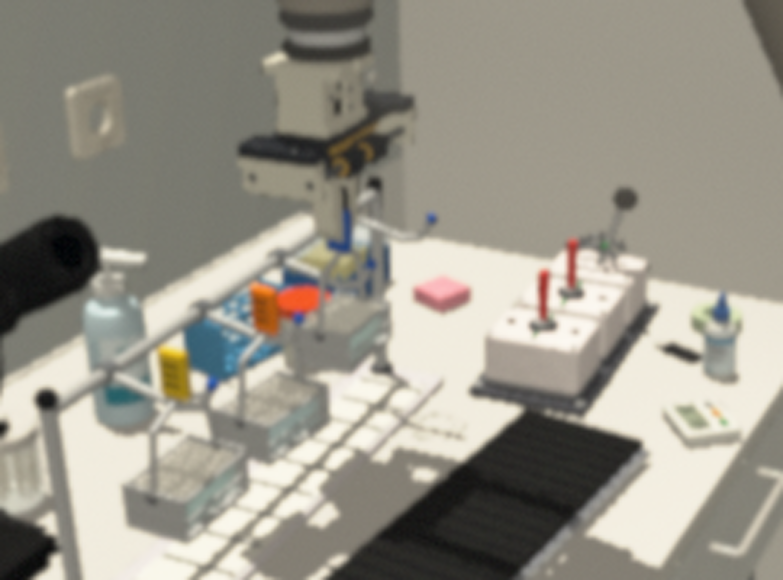

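Call:
{"fn": "carry_out", "kwargs": {"xyz": [[-0.027,-0.035,0.1],[0,0,0.15],[0,0,0.1],[0,0,0.04],[0,0,0],[0,0,0]], "dr": [[0,0,0],[0,0,0],[0,0,0],[0,0,0],[0,0,0],[0,0,0]]}}

```text
time: 59.88
tool_pos: [617.9, 35.5, 240.7]
tcp_rot: [3.141, -0.0, 0.061]
contact_force: [0.0, 0.3, -2.4]
grip_width: 9.7
```

Call:
{"fn": "carry_out", "kwargs": {"xyz": [[0,0,0.03],[0,0,0.03],[0,0,0],[0,0,0]], "dr": [[0,0,0],[0,0,0],[0,0,0],[0,0,0]]}}

```text
time: 60.38
tool_pos: [618.2, 35.5, 239.6]
tcp_rot: [3.141, -0.003, 0.061]
contact_force: [-2.8, 0.7, 10.6]
grip_width: 9.6
```

Call:
{"fn": "carry_out", "kwargs": {"xyz": [[-0.01,0,-0.02],[0,0,0],[0,0,0]], "dr": [[0,0,0],[0,0,0],[0,0,0]]}}

```text
time: 60.75
tool_pos: [618.0, 35.5, 239.7]
tcp_rot: [3.141, -0.003, 0.061]
contact_force: [-0.3, -0.3, 7.2]
grip_width: 10.1
```

Call:
{"fn": "carry_out", "kwargs": {"xyz": [[0,0,0],[0,0,0],[0,0,0],[0,0,0],[0,0,0],[0,0,0],[0,0,-0.3],[0,0,-0.6]], "dr": [[0,0,0],[0,0,0],[0,0,0],[0,0,0],[0,0,0],[0,0,0],[0,0,0],[0,0,0]], "gripper": 1}}

```text
time: 61.75
tool_pos: [616.5, 35.5, 291.2]
tcp_rot: [-3.141, 0.004, 0.061]
contact_force: [1.0, -0.4, -0.1]
grip_width: 85.3
```

Call:
{"fn": "carry_out", "kwargs": {"xyz": [[-0.5,0,0],[-0.8,0,0],[0,0,0],[0,0,0],[0,0,0],[0,0,0],[0,0,0],[0,0,0]], "dr": [[0,0,0],[0,0,0],[0,0,0],[0,0,0],[0,0,0],[0,0,0],[0,0,0],[0,0,0]]}}

```text
time: 62.75
tool_pos: [539.5, 30.8, 292.0]
tcp_rot: [3.142, 0.0, 0.061]
contact_force: [0.6, -0.8, 0.3]
grip_width: 91.6
```

```bash
cat > chk.py <<'E'
from h import *
import sys
k=sys.argv[1]
o=get_obs();print(o['time'],o['tool_pos'],o['contact_force'])
c=capture('wrist');s=capture('side');t=capture('top')
cv2.imwrite(f'pics/w{k}.png',c['image']);crop(s['image'],170,90,440,290,2.9,f'pics/s{k}.png');crop(t['image'],200,140,380,240,4.2,f'pics/t{k}.png')
for n,lo,hi,lim in [('blue',(105,130,50),(128,255,255),(270,320,150,200)),('or',(5,170,120),(14,255,255),(255,267,150,205)),('yel',(22,150,90),(32,255,255),(220,240,180,230))]:
    bs=[b for b in blobs(s['image'],lo,hi,25) if lim[0]<b[0][0]<lim[1]]; bt=[b for b in blobs(t['image'],lo,hi,9) if 210<b[0][0]<330 and 150<b[0][1]<195]
    for a in bs:
        for b in bt:
            x,e=tri(ray(s,*a[0]),ray(t,*b[0])); 
            if max(e)<4: print(n,a[0],b[0],x.round(1),e)
E
python3 chk.py 36
```

```text
62.75 [539.53361384  30.75972029 292.00436049] [ 0.56840073 -0.76326932  0.30644741]
yel [229.8, 218.2] [225.8, 192.3] [602.7 288.3 226.7] [0.0, 0.0]
```

View pics/w36.png

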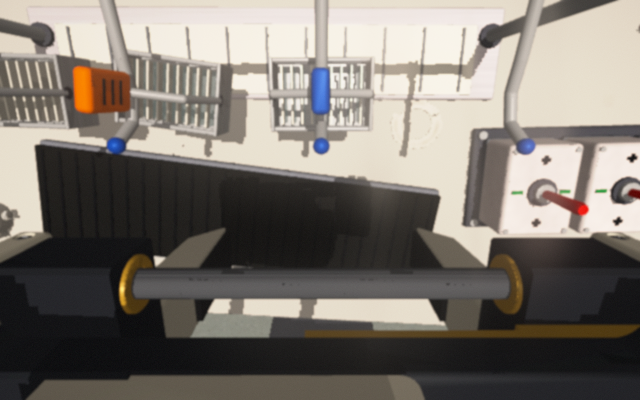

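View pics/s36.png

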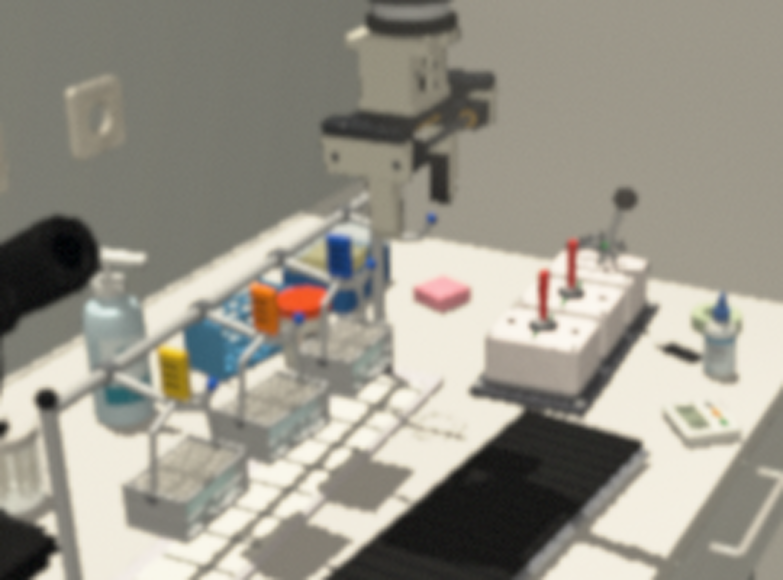

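Call:
{"fn": "carry_out", "kwargs": {"xyz": [[-0.8,0,0],[-0.8,0,0],[-0.4,0.8,0],[0,0.9,0],[0,0.9,0],[0,0,0],[0,0,0],[0,0,0]], "dr": [[0,0,0],[0,0,0],[0,0,0],[0,0,0],[0,0,0],[0,0,0],[0,0,0],[0,0,0]]}}

```text
time: 63.9
tool_pos: [429.1, -131.1, 292.2]
tcp_rot: [-3.141, -0.0, 0.063]
contact_force: [1.0, 0.5, 0.7]
grip_width: 91.5
```

Call:
{"fn": "carry_out", "kwargs": {"xyz": [[0,0,0],[0,0,0],[0,0,0],[0,0,0],[0,0,0],[0,0,0],[0,0,0],[0,0,0]], "dr": [[0,0,0],[0,0,0],[0,0,0],[0,0,0],[0,0,0],[0,0,0],[0,0,0],[0,0,0]]}}

```text
time: 64.9
tool_pos: [429.1, -132.3, 292.2]
tcp_rot: [3.141, -0.0, 0.061]
contact_force: [0.5, 0.2, 0.3]
grip_width: 91.8
```

```bash
python3 chk.py 37; python3 - <<'E'
from h import *
for f in ['s37','t37']: pass
a=cv2.imread('pics/s37.png');b=cv2.imread('pics/t37.png');print(a.shape,b.shape)
t=capture('top');print([x for x in blobs(t['image'],(100,100,40),(130,255,255),4) if 210<x[0][0]<360 and 150<x[0][1]<220])
print([x for x in blobs(t['image'],(3,150,90),(16,255,255),4) if 210<x[0][0]<330])
E
```

```text
64.9 [ 429.09372264 -132.28304314  292.19633412] [0.52306505 0.21410132 0.26999757]
blue [286.7, 178.0] [303.8, 188.9] [616.9  36.8 224.9] [0.8, 0.8]
blue [288.5, 193.4] [303.8, 188.9] [618.9  36.8 181.5] [3.6, 3.6]
yel [229.8, 218.2] [225.9, 192.3] [602.8 288.1 226.5] [0.1, 0.1]
(580, 783, 3) (420, 756, 3)
[([304.0, 188.7], [303, 185, 3, 8, 21]), ([304.4, 198.8], [304, 198, 2, 3, 5]), ([265.8, 200.6], [265, 200, 3, 2, 5]), ([227.5, 202.5], [227, 202, 2, 2, 4])]
[([265.0, 190.7], [264, 187, 3, 8, 21])]
```

View pics/t37.png

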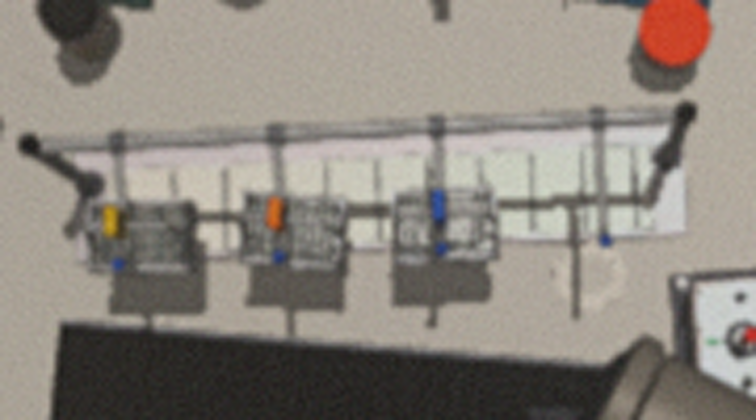

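View pics/s37.png

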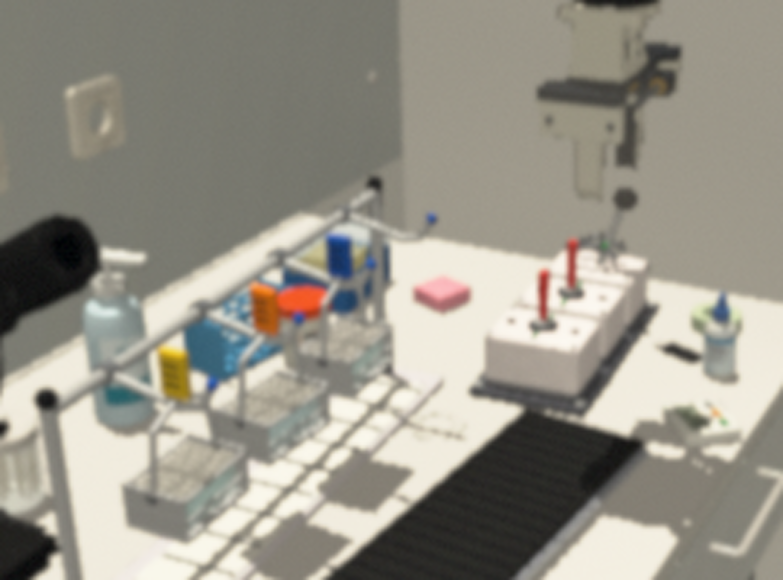

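View pics/w37.png

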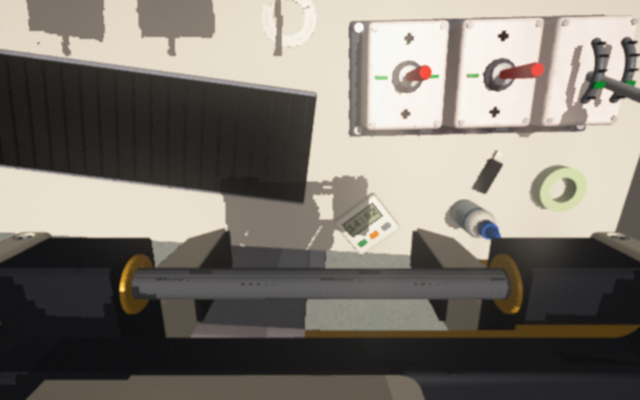

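Call:
{"fn": "carry_out", "kwargs": {"xyz": [[0,-0.95,0],[0,-0.95,0],[0,-0.95,0],[0,-0.95,0],[0,-0.95,0],[0,-0.95,0],[0,-0.5,0],[0,0,0]], "dr": [[0,0,0],[0,0,0],[0,0,0],[0,0,0],[0,0,0],[0,0,0],[0,0,0],[0,0,0]]}}

```text
time: 66.1
tool_pos: [406.0, 240.7, 291.9]
tcp_rot: [3.142, 0.0, 0.064]
contact_force: [-0.4, 0.7, 0.4]
grip_width: 91.9
```

Call:
{"fn": "carry_out", "kwargs": {"xyz": [[0.8,0,0],[0.8,0,0],[0,0,0],[0,0,0],[0,0,0]], "dr": [[0,0,0],[0,0,0],[0,0,0],[0,0,0],[0,0,0]]}}

```text
time: 66.72
tool_pos: [501.4, 244.5, 292.6]
tcp_rot: [3.142, -0.0, 0.061]
contact_force: [0.8, 0.1, 0.3]
grip_width: 91.9
```

```bash
python3 chk.py 38
```

```text
66.725 [501.40376389 244.47415792 292.6033291 ] [0.7977032  0.13652995 0.30465417]
```

View pics/w38.png

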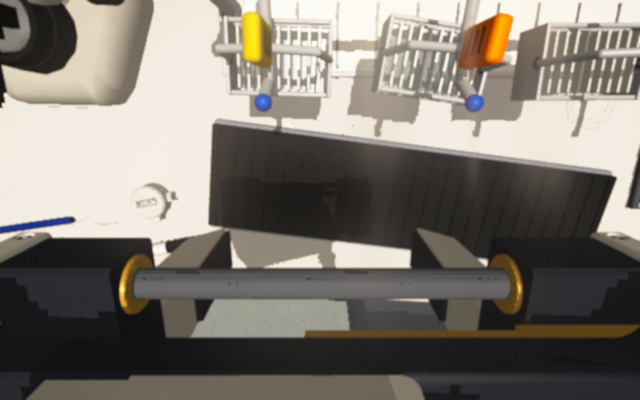

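```bash
python3 - <<'E'
from h import *
c=capture('wrist');crop(c['image'],190,0,500,120,2.5,'pics/w38c.png')
s=capture('side');
for n,q in [('y',[(221,16),(330,22),(331,97),(230,96)]),('o',[(391,14),(482,32),(473,104),(380,92)])]:
    P=np.array([onz(c,*p,145) for p in q]);yv=(P[0]-P[1])+(P[3]-P[2])
    print(n,P.round(0).tolist(),P.mean(0).round(1),'yaw',-np.arctan2(yv[0],yv[1]),[np.linalg.norm(P[i]-P[i-1]).round(0) for i in range(4)])
print(tri(ray(c,257,38),ray(s,229.8,218.2)))
E
```

```text
y [[631.0, 329.0, 145.0], [632.0, 245.0, 145.0], [577.0, 241.0, 145.0], [572.0, 322.0, 145.0]] [602.8 284.2 145. ] yaw 0.03351713426591229 [np.float64(59.0), np.float64(83.0), np.float64(55.0), np.float64(82.0)]
o [[640.0, 199.0, 145.0], [632.0, 128.0, 145.0], [579.0, 125.0, 145.0], [583.0, 201.0, 145.0]] [608.5 163.3 145. ] yaw -0.08440247482975809 [np.float64(57.0), np.float64(72.0), np.float64(54.0), np.float64(77.0)]
(array([604.85785321, 286.19741952, 225.21875145]), [0.2, 0.2])
```

View pics/w38c.png

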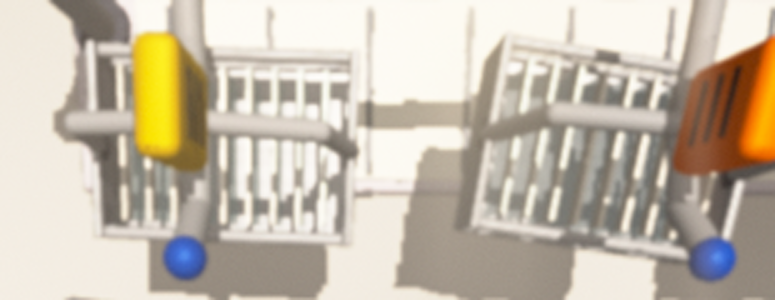

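Call:
{"fn": "carry_out", "kwargs": {"xyz": [[-0.8,0,0],[-0.8,0,0],[0,0.9,0],[0,0.9,0],[0,0.9,0],[0,0,0],[0,0,0],[0,0,0]], "dr": [[0,0,0],[0,0,0],[0,0,0],[0,0,0],[0,0,0],[0,0,0],[0,0,0],[0,0,0]]}}

```text
time: 67.97
tool_pos: [416.1, 78.5, 292.2]
tcp_rot: [-3.141, -0.0, 0.063]
contact_force: [0.3, -0.3, 0.1]
grip_width: 92.0
```

```bash
python3 chk.py 39
```

```text
67.975 [416.1498884   78.46403629 292.18556768] [ 0.28644685 -0.2894627   0.10190902]
blue [286.7, 178.1] [303.8, 189.0] [616.7  36.9 224.7] [0.9, 0.9]
blue [288.5, 193.4] [303.8, 189.0] [618.7  36.9 181.6] [3.4, 3.4]
yel [229.8, 218.2] [225.8, 192.3] [602.7 288.3 226.7] [0.0, 0.0]
```

View pics/s39.png

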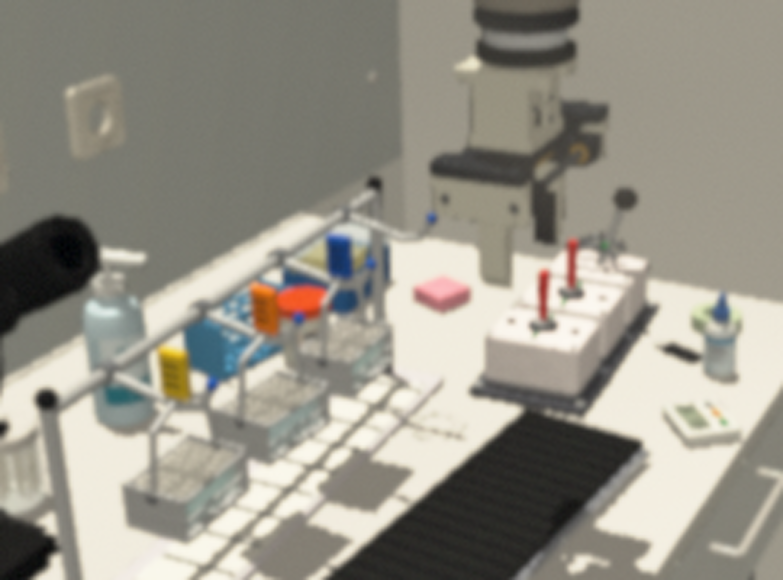

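The view shows the three baskets hanging unchanged since the last picture, toggles upright, lever at idle and bystanders in place.

```bash
python3 -c "
from plant import close_job
print(close_job())"
```

```text
the job is handed in; nothing more can be done
None
```

The shaker is shut down, all three baskets present (yellow, orange, blue) are hanging on hooks 1, 2 and 3, and the job is handed in at about 68 s.

- **Lever:** I dragged it to idle, measured about 0.35 rad, and nudged it again. It then measured about 0.305 rad, against a window of 0.22 to 0.38.
- **Toggles:** Each was centred by closing the jaws on it at its upright position. Both looked upright in the side view.
- **Knocked basket:** The blue basket was knocked after I hung it. It sat about 30 degrees askew and 20 mm off its seat, so I regripped it and set it straight.
- **Baskets at the end:** All three grip tabs measured within about 3 mm of their seats in plan, at about 225 mm height. The yellow and orange baskets tilt by about 0.03 rad. I did not re-measure the blue tilt numerically, but it looked level.
- **Steadiness:** The yellow and blue tabs did not move over the last few seconds. The final orange reading came back empty from my colour filter, so I judged it by eye and by the earlier measurement.
- **Bystanders:** The specimen cup, dropper bottle and timer look untouched in the pictures.

The robot was clear of everything at hand-in, with contact force near zero. `close_job` gives no verdict, so I cannot confirm the outcome.

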